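# Put the brushes away in the closet organizer

## Robot

A 7-joint arm with a two-finger parallel gripper is mounted at the origin on the work surface. World frame = base frame: x ahead of the robot, y to its left, z up, the work surface at z = 0. Lengths are in m, angles in rad, forces in N, time in s.
With the tool pointing down it reaches from about 0.425 to 0.825 m from the base axis. Payload 3.6 kg.
Tool frame: the origin (TCP) lies between the finger pads; the fingertips stand 8 mm ahead of it and the grasp point (between the pads) lies 11 mm behind it; z points along the fingers, y is the direction in which the jaws open and shut (so a half turn about z gives the same grasp; the last joint's range is limited). The gripper opens to 93 mm and grips with 3 to 60 N. Pads are 15 mm wide; open, the fingers measure 128 mm over their backs; the gripper's body (75 mm by 188 mm) begins 65 mm behind the grasp point.
Start: joints at [-1.27, 0.615, -0.013, 1.423, 0.008, 1.103, -0.04], TCP at [0.209, 0.616, 0.227] pointing down, gripper open.
Joint ranges: [-3.12, 3.12], [-0.3, 2.06], [-1.34, 1.32], [0.26, 2.42], [-1.36, 4.5], [0.01, 1.98], [-2.84, 2.84]. Speed limits (rad/s): [2.79, 2.79, 3.14, 3.14, 3.14, 3.14, 3.14].

## Interface

Orientations are given as a 3x3 rotation matrix whose columns are the frame's x, y, z axes.
In Python, from rig import sensors, cams, workorder gives the robot as it stands.
- The arm moves only by the shell command python3 -m crank 'ROWS' [OPENING]. ROWS is JSON, a list of rows, each a list of 4 numbers: the shift along the tool's x, y, z in mm, then the turn about the tool's z in degrees. A call has 1 to 10 rows; each row shifts and turns the commanded pose from where the row before left it, along the tool's axes as they then stand; what a row does not reach is not made up. A row lasts 1/12 s, in which the tool goes at most 41.7 mm and 7.16 degrees, less where a joint would pass 70% of its speed; a pose out of reach is approached as far as the arm can. A call is refused whole if a number of a shift passes 41.7 or a number of a turn 7.16, either way. A call with a gripper value outside its range is refused whole. OPENING is the gripper command: -1 is fully open, 1 is shut, values between are in proportion, set as the call begins (- or left out, the last holds). The fingers move at their own pace and stop on an object; the grip force is fixed at half the most. Time passes only in rows, so rows that do not move let the fingers close. It gives the time, the measured TCP pose, the force and the opening at its end, in the units of the state.
- sensors.read_state(): the state, without advancing time (a new reading comes with each control period).
- cams.capture(name): name is "scene" or "top"; returns a dict with "img" (384x512x3 uint8, red, green, blue), "fx", "fy", "cx", "cy" (pixels), "k1" (the pictures are not rectified: a ray, as slopes to the right and down, at radius r is drawn at 1 + k1 r^2 times it, then the intrinsics apply), "eye" and "attitude" of the camera in the world. Camera axes: x right, y up, looking along -z (the intrinsics and any distortion apply to the point x, -y, -z); pixel columns grow to the right and rows downward; lengths in m; the calibration is good to about 2 mm. A picture is of the moment at which its call begins. There is no depth.
- workorder.finish_job(): hands the job in, once; it reports no verdict.
The state is a dict: "time": time; "q": joint angles; "qvel": joint speeds; "effort": joint torques, N m; "ee_pos": TCP position; "eef_rot": TCP orientation; "contact_force": force on the tool from outside, world axes, zero at the start; "ft_torque": the same for the moment, N m; "finger_gap": opening from 0.0 (shut) to 1.0 (fully open).
Only numpy, scipy, OpenCV 4.12 (cv2) and the standard library are available. Lean on these libraries where they do the work, as an engineer would, in place of code of your own. Each camera call takes 0.05 s, during which the arm holds its last target.

## Task

Pull the organizer's drawer all the way out by its handle and lay every loose cosmetic brush flat on its floor, straight front to back, all with the bristles towards the back of the drawer and none lying on another; then slide the drawer fully shut. Lay the bamboo hairbrush bristles up along the raised steel rest, centred across both forks and between their lips, its head pointing to the back like the others. Leave the compact, the sunglasses and the incense holder where they are.

Things in the scene. Friction and masses are not known exactly. Their poses are not given: they have to be found in the camera images.
- drawer (a joint): sliding drawer in the top tier of the white three-tier organizer (210 wide, 190 deep, 166 mm high, clear top sheet). Value in m: 0 fully shut, 0.16 fully out towards the robot.
- drawer_in (a point): centre of the drawer's inner floor, moves with the drawer (floor 116 mm above the shelf). x points to the back of the drawer (away from the robot), y to its left, z up. Inside it is 160 mm long (x), 188 mm wide (y), side and back walls 4 mm thick and 40 mm high; front panel 6 mm thick, its top 46 mm above the inner floor. When fully out the whole inside lies clear of the organizer.
- drawer_grip (a point): middle of the drawer's steel bar handle, a bar along the drawer's y, 100 mm long, 35 mm in front of the front panel, 26 mm above the drawer's inner floor (24 mm below the organizer's top).  Moves with the drawer.
- rest_top (a point): the raised steel hairbrush rest: centre between its two narrow forks, at the height of their top faces (70 mm above the shelf). The forks are 12 mm thick cross bars along the rest's y at x = -45 and +45 mm, with a 10 mm upturned lip at each end, 70 mm free between lips; between the forks is open space down to an 8 mm base plate (140 x 75 mm). x points to the back (away from the robot), z up.
- hairbrush: bamboo hairbrush lying on its back, bristles up. Origin on its underside below the neck, at the balance point; x towards the head, z up (out of the bristles). Handle 24 wide, 13 mm thick, from x = -95 to +20 mm; head 54 wide, 13 mm thick, from x = 20 to 115 mm; bristles reach 30 mm above the underside.
- hairbrush_tip (a point): far end of the hairbrush's head (115 mm from the origin along x)
- compact: chrome powder compact, round, 64 mm across, 16 mm high; origin under its centre. A bystander.
- incense_holder: black ceramic incense holder, 40 x 180 (along its y) x 26 mm high; origin under its centre. A bystander.
- sunglasses: folded tortoiseshell sunglasses standing on their rims, about 30 x 142 (along y) x 42 mm high; origin under the centre. A bystander.
- brush_pink: short cosmetic brush, pink handle, dark brown bristles, 120 mm long; origin at mid length on its axis (balance point, on the handle), x along it towards the bristles. It behaves as a 14 x 14 mm bar that does not roll, with a 20 x 14 mm bristle head over its last 27 mm. May be absent.
- brush_pink_tip (a point): bristle end of brush_pink, on its axis, 60 mm from the origin
- brush_black: short cosmetic brush, black handle, tan bristles, 120 mm long; origin at mid length on its axis (balance point, on the handle), x along it towards the bristles. It behaves as a 14 x 14 mm bar that does not roll, with a 20 x 14 mm bristle head over its last 27 mm. May be absent.
- brush_black_tip (a point): bristle end of brush_black, on its axis, 60 mm from the origin
- brush_white: short cosmetic brush, white handle, black bristles, 120 mm long; origin at mid length on its axis (balance point, on the handle), x along it towards the bristles. It behaves as a 14 x 14 mm bar that does not roll, with a 20 x 14 mm bristle head over its last 27 mm. May be absent.
- brush_white_tip (a point): bristle end of brush_white, on its axis, 60 mm from the origin
- brush_teal: short cosmetic brush, teal handle, cream bristles, 120 mm long; origin at mid length on its axis (balance point, on the handle), x along it towards the bristles. It behaves as a 14 x 14 mm bar that does not roll, with a 20 x 14 mm bristle head over its last 27 mm. May be absent.
- brush_teal_tip (a point): bristle end of brush_teal, on its axis, 60 mm from the origin
Things that resemble listed ones, but are neither listed nor needed, are in the scene too. Leave any blue or purple look-alike of the hairbrush alone.

How it is judged:
On the way, in this order (a step that is already met when the one before it is completed fails the run):
1. the drawer is pulled all the way out (value of joint drawer above 0.15 m), for 0.2 s.
2. every brush lies flat in the drawer, front to back, bristles to the back (x of brush_pink in the frame of drawer_in between -0.03 and 0.03 m and y of brush_pink in the frame of drawer_in between -0.095 and 0.095 m and z of brush_pink in the frame of drawer_in between 0.002 and 0.014 m and angle between brush_pink's own x axis and vertical between 1.4508 and 1.6908 rad and angle between the x axis of each of brush_pink, brush_black, brush_white, brush_teal and the x axis of drawer_in, either way round below 0.2 rad and x of each of brush_pink_tip, brush_black_tip, brush_white_tip, brush_teal_tip in the frame of drawer_in above 0.03 m and x of brush_black in the frame of drawer_in between -0.03 and 0.03 m and y of brush_black in the frame of drawer_in between -0.095 and 0.095 m and z of brush_black in the frame of drawer_in between 0.002 and 0.014 m and angle between brush_black's own x axis and vertical between 1.4508 and 1.6908 rad and x of brush_white in the frame of drawer_in between -0.03 and 0.03 m and y of brush_white in the frame of drawer_in between -0.095 and 0.095 m and z of brush_white in the frame of drawer_in between 0.002 and 0.014 m and angle between brush_white's own x axis and vertical between 1.4508 and 1.6908 rad and x of brush_teal in the frame of drawer_in between -0.03 and 0.03 m and y of brush_teal in the frame of drawer_in between -0.095 and 0.095 m and z of brush_teal in the frame of drawer_in between 0.002 and 0.014 m and angle between brush_teal's own x axis and vertical between 1.4508 and 1.6908 rad), for 0.2 s.
3. the drawer is shut (value of joint drawer below 0.008 m), for 0.2 s.
At the end, for the whole second after the job is handed in: Drawer shut (8 mm); every brush at rest flat on its floor, within 0.2 rad of front-to-back, mid-length within 30 mm of mid-drawer, bristles to the back; hairbrush bristles up on both forks, level, within 0.2 rad of the rest's x and 30 mm along, 20 mm across of its centre, head to the back (all of step 2 and linear speed of each of brush_pink, brush_black, brush_white, brush_teal, hairbrush below 0.02 m/s and value of joint drawer below 0.008 m and x of hairbrush in the frame of rest_top between -0.03 and 0.03 m and y of hairbrush in the frame of rest_top between -0.02 and 0.02 m and z of hairbrush in the frame of rest_top between -0.005 and 0.007 m and angle between the x axis of hairbrush and the x axis of rest_top, either way round below 0.2 rad and x of hairbrush_tip in the frame of rest_top above 0.05 m and angle between hairbrush's own z axis and vertical below 0.1 rad); the robot touches nothing.
It fails at once if a bystander (compact, incense holder or sunglasses) is displaced by more than 30 mm (distance of any of compact, incense_holder, sunglasses from where it was at the start of the episode above 0.03 m).
Of brush_pink, brush_black, brush_white, brush_teal only 3 to 4 are there at a start; the rules pass over those that are not, and their reading is None.
At some moment in a run one of brush_pink, brush_black, brush_white, brush_teal may be knocked a few centimetres aside while the robot is not near it.
Once in a run the grip may slacken for a moment while it holds something.
It also fails if it takes over 189 s, if anything falls off the work surface, if the arm or the gripper's body presses on something with over 40 N, if the wrist force passes 120 N, or if a joint passes its speed limit or range.

## Working session

There is one attempt and no reset: what is moved stays moved. The work goes in short steps, Python scripts to look and compute and a shell command to move; the robot and the scene stay as the last step left them, time stands still between calls to the robot, and variables do not carry over. Pictures are saved under pics/ and viewed, and the job is handed in when it is done.

```bash
ls; mkdir -p pics; cat > h.py <<'E'
import numpy as np, cv2
from rig import sensors, cams, workorder
def cap(n,f):
    c=cams.capture(n); cv2.imwrite('pics/'+f,c['img'][:,:,::-1]); return c
def ray(c,u,v):
    x=(u-c['cx'])/c['fx']; y=(v-c['cy'])/c['fy']
    rd=np.hypot(x,y); r=rd
    for _ in range(30): r=rd/(1+c['k1']*r*r)
    s=r/rd if rd>0 else 1
    d=np.array(c['attitude'])@np.array([x*s,-y*s,-1.]); return np.array(c['eye']),d
def onz(c,u,v,z):
    e,d=ray(c,u,v); return e+d*(z-e[2])/d[2]
def proj(c,p):
    q=np.array(c['attitude']).T@(np.array(p)-np.array(c['eye'])); x=q[0]/-q[2]; y=-q[1]/-q[2]
    k=1+c['k1']*(x*x+y*y); return np.array([c['cx']+c['fx']*x*k, c['cy']+c['fy']*y*k])
def tri(c1,p1,c2,p2):
    e1,d1=ray(c1,*p1); e2,d2=ray(c2,*p2)
    s=np.linalg.lstsq(np.c_[d1,-d2],e2-e1,rcond=None)[0]; a=e1+d1*s[0]; b=e2+d2*s[1]
    return (a+b)/2, np.linalg.norm(a-b)
def st():
    s=sensors.read_state(); print(round(s['time'],2),np.round(s['ee_pos'],4),'gap',round(s['finger_gap'],3),'F',np.round(s['contact_force'],1)); print(np.round(s['eef_rot'],3).tolist(), np.round(s['q'],2)); return s
E
python3 - <<'E'
from h import *
st()
for n in ('scene','top'):
    c=cap(n,n+'0.png'); print({k:(np.round(v,3).tolist()) for k,v in c.items() if k!='img'})
    cv2.imwrite('pics/%s0b.png'%n,cv2.resize(c['img'][:,:,::-1],(800,600),interpolation=cv2.INTER_CUBIC))
E
```

```text
pics
0.0 [0.2084 0.6149 0.2255] gap 1.0 F [ 0.6  0.3 -0. ]
[[-0.947, 0.321, -0.001], [0.321, 0.947, -0.002], [-0.0, -0.003, -1.0]] [-1.27  0.62 -0.01  1.42  0.01  1.1  -0.04]
{'fx': 459.723, 'fy': 459.723, 'cx': 260.139, 'cy': 197.093, 'k1': 0.007, 'eye': [1.118, 0.417, 1.133], 'attitude': [[-0.6, -0.657, 0.457], [0.8, -0.492, 0.344], [-0.001, 0.572, 0.821]]}
{'fx': 451.984, 'fy': 451.984, 'cx': 250.497, 'cy': 194.202, 'k1': 0.057, 'eye': [0.373, 0.027, 1.303], 'attitude': [[0.018, 0.992, -0.124], [-1.0, 0.018, 0.003], [0.005, 0.124, 0.992]]}
```

View pics/scene0b.png

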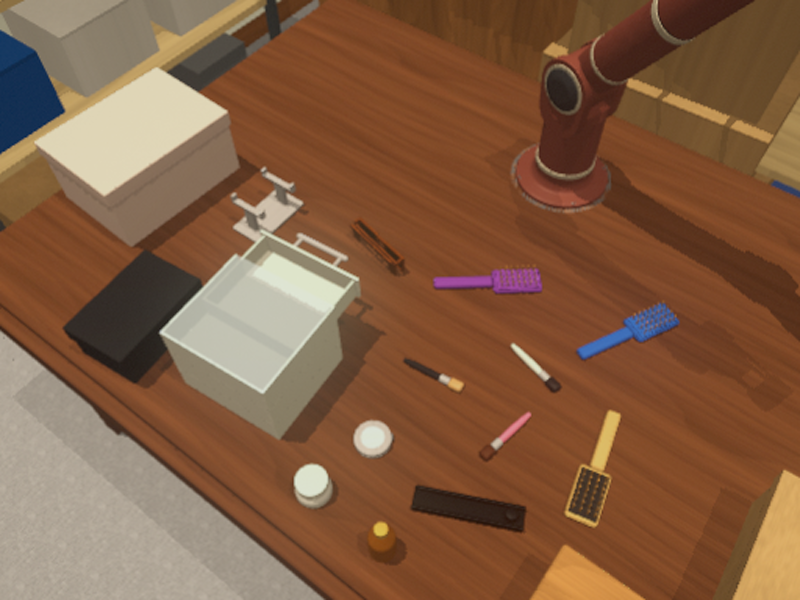

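View pics/top0b.png

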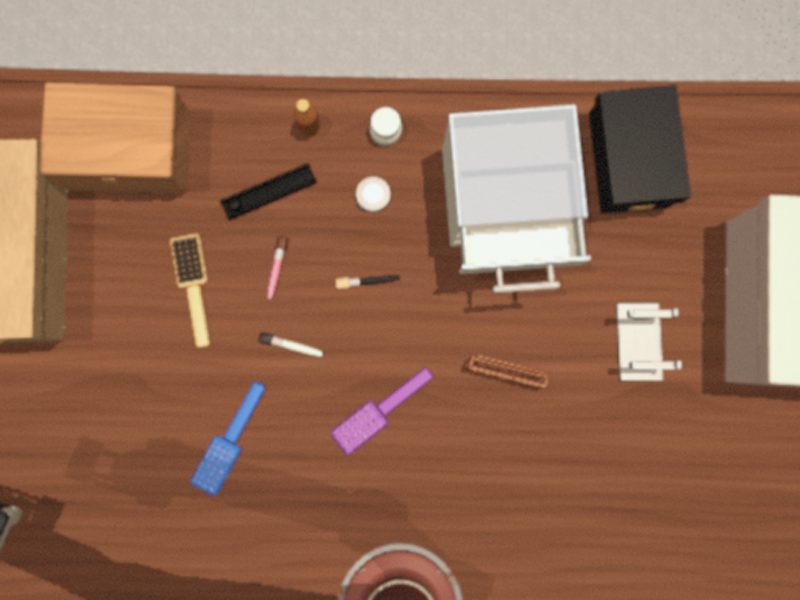

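```bash
python3 - <<'E'
from h import *
t=cams.capture('top'); s=cams.capture('scene')
im=t['img'][:,:,::-1]
a=cv2.resize(im[130:300,100:280],None,fx=3.3,fy=3.3,interpolation=cv2.INTER_CUBIC)
cv2.imwrite('pics/crop_br.png',a[:600,:800])
b=cv2.resize(im[50:260,275:445],None,fx=2.8,fy=2.8,interpolation=cv2.INTER_CUBIC); cv2.imwrite('pics/crop_org.png',b)
def P(u,v,z): return np.round(onz(t,u/1.5625,v/1.5625,z),3)
print('org top corners',[P(u,v,.166) for u,v in((449,113),(577,106),(586,216),(455,226))])
print('front panel top',[P(u,v,.162) for u,v in((462,270),(589,260))])
print('handle',[P(u,v,.142) for u,v in((496,288),(558,284))])
print('compact',P(373,194,.008),'incense',[P(u,v,.026) for u,v in((312,170),(228,208))])
print('sung',[P(u,v,.04) for u,v in((471,362),(546,380))])
print('rest base',[P(u,v,.008) for u,v in((619,303),(659,303),(663,380),(621,381))])
print('lips',[P(u,v,.08) for u,v in((632,315),(676,313),(633,367),(679,365))])
E
```

```text
org top corners [array([ 0.838, -0.067,  0.166]), array([ 0.853, -0.281,  0.166]), array([ 0.666, -0.294,  0.166]), array([ 0.646, -0.079,  0.166])]
front panel top [array([ 0.573, -0.091,  0.162]), array([ 0.594, -0.299,  0.162])]
handle [array([ 0.548, -0.15 ,  0.142]), array([ 0.556, -0.253,  0.142])]
compact [0.742 0.061 0.008] incense [array([0.781, 0.175, 0.026]), array([0.705, 0.327, 0.026])]
sung [array([ 0.429, -0.121,  0.04 ]), array([ 0.4  , -0.254,  0.04 ])]
rest base [array([ 0.544, -0.396,  0.008]), array([ 0.545, -0.469,  0.008]), array([ 0.405, -0.471,  0.008]), array([ 0.401, -0.396,  0.008])]
lips [array([ 0.514, -0.394,  0.08 ]), array([ 0.519, -0.47 ,  0.08 ]), array([ 0.424, -0.394,  0.08 ]), array([ 0.429, -0.472,  0.08 ])]
```

View pics/crop_br.png

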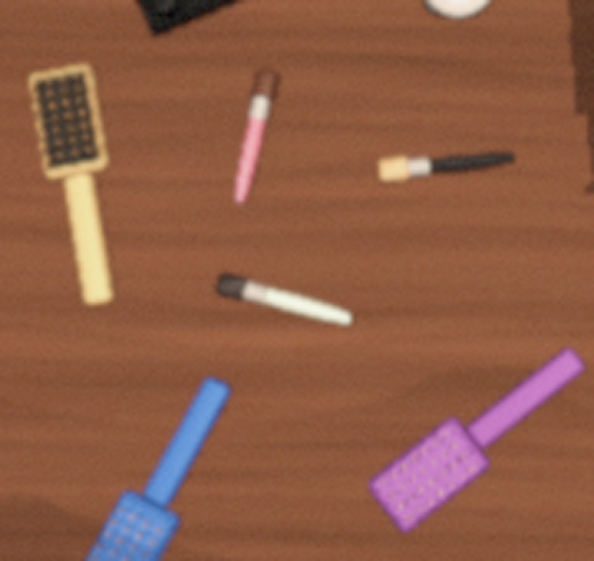

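View pics/crop_org.png

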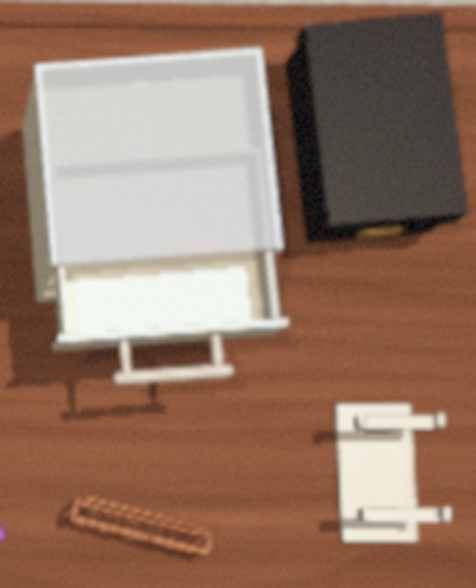

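```bash
cat >> h.py <<'E'
def masks(img):
    h=cv2.cvtColor(img,cv2.COLOR_RGB2HSV).astype(int); H,S,V=h[...,0],h[...,1],h[...,2]
    return dict(pink=(S>60)&((H>165)|(H<4))&(V>150), white=(S<70)&(V>150), black=(V<62), tan=(H>8)&(H<25)&(V>190)&(S>60)&(S<160),
      teal=(H>75)&(H<100)&(S>80), bamboo=(H>14)&(H<28)&(S>60)&(V>170), bamhead=(V<75))
def blobs(m,box=None,amin=8):
    mm=m.astype(np.uint8)
    if box: z=np.zeros_like(mm); u0,v0,u1,v1=box; z[v0:v1,u0:u1]=mm[v0:v1,u0:u1]; mm=z
    out=[]
    n,l,s,ce=cv2.connectedComponentsWithStats(mm)
    for i in range(1,n):
        if s[i,4]>=amin:
            p=np.argwhere(l==i)[:,::-1].astype(float); mu=p.mean(0); w,v=np.linalg.eigh(np.cov(p.T)); a=v[:,1]; t=(p-mu)@a
            out.append((int(s[i,4]),mu.round(1).tolist(),(mu+a*t.min()).round(1).tolist(),(mu+a*t.max()).round(1).tolist()))
    return sorted(out,reverse=True)
E
python3 - <<'E'
from h import *
t=cams.capture('top')
m=masks(t['img'])
W=(100,130,280,240)
for k in m:
    print(k,blobs(m[k],W if k!='teal' else None)[:4])
s=cams.capture('scene')
print('box right', onz(t,770/1.5625,200/1.5625,.17),onz(t,725/1.5625,230/1.5625,0),onz(t,725/1.5625,385/1.5625,0))
# triangulate box corners: white box near-left top corner ; wood box corner
q=1.5625
print(tri(t,(770/q,384/q),s,(228/q,118/q)))
print(tri(t,(770/q,197/q),s,(107/q,193/q)))
print('black box',[onz(t,u/q,v/q,.1).round(3) for u,v in((598,92),(608,208),(688,197),(676,88))])
print('wood',[onz(t,u/q,v/q,.1).round(3) for u,v in((43,177),(175,180),(178,86),(38,140),(38,340))])
E
```

```text
pink [(140, [174.9, 177.8], [177.5, 165.7], [172.0, 191.0])]
white [(175, [189.2, 221.5], [205.9, 226.3], [173.7, 217.1]), (70, [238.3, 131.6], [247.0, 131.7], [230.0, 131.6]), (38, [178.2, 162.3], [178.8, 158.8], [177.5, 166.1]), (32, [226.3, 180.0], [229.1, 180.2], [223.0, 179.7])]
black [(158, [153.2, 133.0], [170.1, 130.4], [142.7, 134.7]), (15, [238.2, 179.7], [244.0, 179.3], [232.0, 180.2])]
tan [(368, [125.6, 198.2], [122.4, 177.3], [129.1, 221.3]), (59, [219.0, 180.8], [223.4, 179.8], [214.7, 181.8]), (32, [119.2, 151.8], [126.9, 151.2], [108.8, 152.6])]
teal []
bamboo [(545, [125.4, 190.9], [120.9, 149.3], [128.6, 221.4]), (62, [219.0, 180.7], [223.4, 179.9], [214.7, 181.6])]
bamhead [(170, [153.2, 133.2], [170.1, 130.6], [142.6, 134.8]), (67, [241.9, 179.0], [254.1, 177.4], [231.0, 180.4]), (23, [119.4, 172.0], [118.3, 165.9], [120.5, 178.1])]
box right [ 0.69554385 -0.58823249  0.17      ] [ 0.68570718 -0.59648756  0.        ] [ 0.39845647 -0.58478598  0.        ]
(array([ 0.39786917, -0.59257202,  0.1301841 ]), np.float64(0.005609570191445247))
(array([ 0.70241614, -0.59227168,  0.16020566]), np.float64(0.0029977092366453594))
black box [array([ 0.907, -0.336,  0.1  ]), array([ 0.698, -0.35 ,  0.1  ]), array([ 0.719, -0.488,  0.1  ]), array([ 0.916, -0.472,  0.1  ])]
wood [array([0.733, 0.628, 0.1  ]), array([0.733, 0.403, 0.1  ]), array([0.903, 0.406, 0.1  ]), array([0.798, 0.64 , 0.1  ]), array([0.451, 0.615, 0.1  ])]
```

```bash
python3 - <<'E'
from h import *
t=cams.capture('top');s=cams.capture('scene');q=1.5625
print(tri(t,(496/q,288/q),s,(346/q,260/q)),tri(t,(558/q,284.5/q),s,(297/q,236.5/q)))
im=s['img'][:,:,::-1]
cv2.imwrite('pics/crop_h.png',cv2.resize(im[130:260,100:270],None,fx=4,fy=4,interpolation=cv2.INTER_CUBIC))
im=t['img'][:,:,::-1]
cv2.imwrite('pics/crop_h2.png',cv2.resize(im[140:210,280:400],None,fx=6,fy=6,interpolation=cv2.INTER_CUBIC))
E
```

```text
(array([ 0.54711448, -0.14871097,  0.13836218]), np.float64(0.004263756265613261)) (array([ 0.55628456, -0.25400843,  0.13610481]), np.float64(3.070682651740113e-05))
```

View pics/crop_h.png

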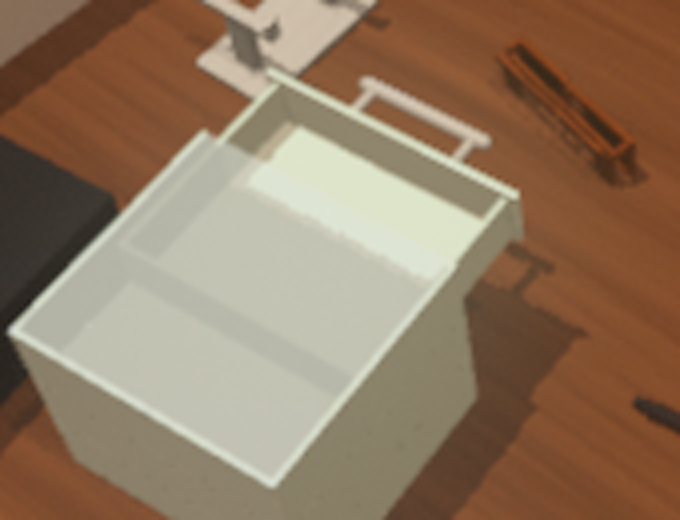

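View pics/crop_h2.png

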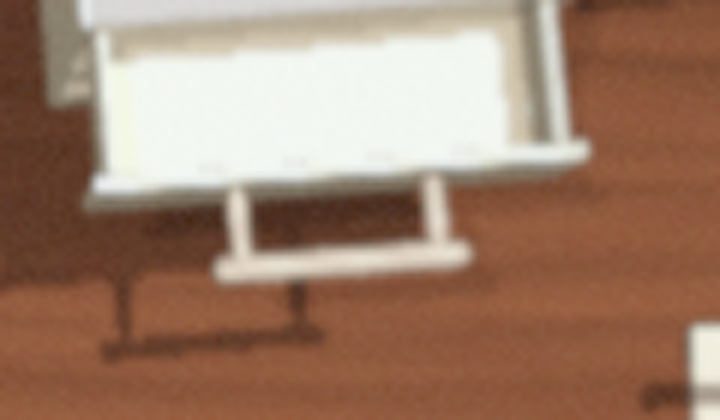

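```bash
python3 -m crank '[[0,0,-8,6.7],[0,0,-8,6.7],[0,0,-8,6.7],[0,0,-8,6.7],[0,0,-8,6.7],[0,0,-8,6.7],[0,0,-8,6.7],[0,0,-8,6.7],[0,0,-8,6.7],[0,0,-8,6.7]]' 0.45
cat >> h.py <<'E'
def go(x,y,z,yaw=None):
    "tool-axis shift (mm) and turn (deg) from measured pose to target; yaw = world yaw of tool x (deg)"
    s=st(); R=np.array(s['eef_rot']); d=R.T@(np.array([x,y,z])-np.array(s['ee_pos']))*1000
    cy=np.degrees(np.arctan2(R[1,0],R[0,0])); print('yaw',cy.round(2),'shift',d.round(1))
    if yaw is not None:
        tr=-((yaw-cy+180)%360-180); print('turn',round(tr,2))
        a=np.radians(tr); Rz=np.array([[np.cos(a),-np.sin(a),0],[np.sin(a),np.cos(a),0],[0,0,1]])
        print('shift if turned first',((Rz.T)@d).round(1))
E
python3 -c "
from h import *
go(.42,.33,.29);go(.549,-.2012,.29,94.3)"
```

```text
time: 1.23
ee_pos: [0.2085, 0.6155, 0.307]
eef_rot: [[-0.069, 0.998, -0.0], [0.998, 0.069, -0.0], [-0.0, -0.0, -1.0]]
contact_force: [0.0, -0.9, -0.2]
finger_gap: 0.334
1.23 [0.2085 0.6155 0.307 ] gap 0.334 F [ 0.  -0.9 -0.2]
[[-0.069, 0.998, -0.0], [0.998, 0.069, -0.0], [-0.0, -0.0, -1.0]] [-1.44  0.57  0.3   1.3  -0.17  1.29 -1.07]
yaw 93.96 shift [-299.5  191.3   17. ]
1.23 [0.2085 0.6155 0.307 ] gap 0.334 F [ 0.  -0.9 -0.2]
[[-0.069, 0.998, -0.0], [0.998, 0.069, -0.0], [-0.0, -0.0, -1.0]] [-1.44  0.57  0.3   1.3  -0.17  1.29 -1.07]
yaw 93.96 shift [-838.3  283.3   17. ]
turn -0.34
shift if turned first [-840.   278.3   17. ]
```

```bash
python3 -m crank '[[-30,19,0,0],[-30,19,0,0],[-30,19,0,0],[-30,19,0,0],[-30,19,0,0],[-30,19,0,0],[-30,19,0,0],[-30,19,0,0],[-30,19,0,0],[-30,19,0,0]]' >/dev/null
python3 -m crank '[[-38,7,0,0],[-38,7,0,0],[-38,7,0,0],[-38,7,0,0],[-38,7,0,0],[-38,7,0,0],[-38,7,0,0],[-38,7,0,0],[-38,7,0,0],[-38,7,0,0]]' >/dev/null
python3 -c "
from h import *
go(.549,-.2012,.22,94.3)"
```

```text
2.9 [ 0.5188 -0.0448  0.307 ] gap 0.272 F [ 0.7 -0.2 -0.8]
[[-0.075, 0.997, 0.001], [0.997, 0.075, 0.0], [0.0, 0.001, -1.0]] [-0.3   0.36  0.49  1.68 -0.19  1.14  0.32]
yaw 94.3 shift [-158.3   18.3   86.9]
turn 0.0
shift if turned first [-158.3   18.3   86.9]
```

```bash
python3 -m crank '[[-32,4,0,0],[-32,4,0,0],[-32,4,0,0],[-32,4,0,0],[-30,2,10,0],[0,0,25,0],[0,0,25,0],[0,0,20,0],[0,0,0,0]]' >/dev/null
python3 - <<'E'
from h import *
go(.550,-.2012,.130,94.3)
t=cap('top','x.png');s=cap('scene','y.png')
a=cv2.resize(t['img'][100:260,260:420,::-1],(400,400),interpolation=cv2.INTER_CUBIC)
b=cv2.resize(s['img'][60:240,90:270,::-1],(400,400),interpolation=cv2.INTER_CUBIC)
cv2.imwrite('pics/a1.png',np.hstack([a,b]))
E
```

```text
3.65 [ 0.5459 -0.1979  0.2224] gap 0.276 F [-1.1  0.8 -0.3]
[[-0.074, 0.997, -0.008], [0.997, 0.075, 0.003], [0.004, -0.008, -1.0]] [ 0.02  0.55  0.47  1.64 -0.28  1.03  0.65]
yaw 94.27 shift [-4.   4.6 92.4]
turn -0.03
shift if turned first [-4.   4.6 92.4]
```

View pics/a1.png

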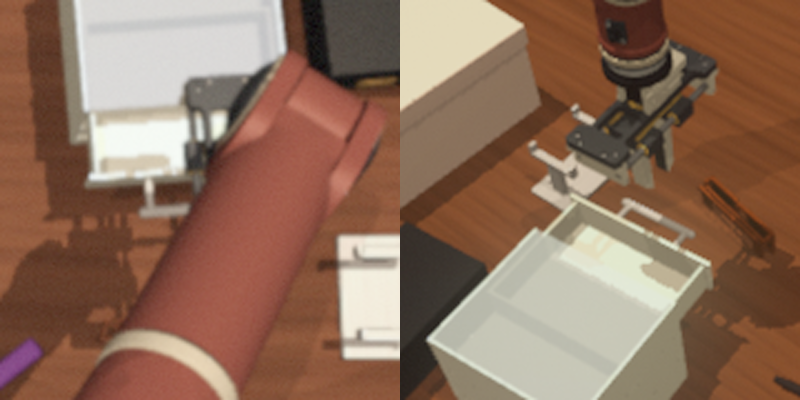

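```bash
python3 -m crank '[[0,0,0,0],[0,0,0,0]]'; python3 -c "
from h import *
go(.550,-.2012,.130,94.3)"
```

```text
time: 3.92
ee_pos: [0.5494, -0.1998, 0.2285]
eef_rot: [[-0.075, 0.997, 0.003], [0.997, 0.075, -0.001], [-0.002, 0.003, -1.0]]
contact_force: [1.1, -0.4, 0.4]
finger_gap: 0.276
3.92 [ 0.5494 -0.1998  0.2285] gap 0.276 F [ 1.1 -0.4  0.4]
[[-0.075, 0.997, 0.003], [0.997, 0.075, -0.001], [-0.002, 0.003, -1.0]] [ 0.01  0.54  0.48  1.63 -0.28  1.03  0.65]
yaw 94.29 shift [-1.3  0.2 98.5]
turn -0.01
shift if turned first [-1.3  0.2 98.5]
```

```bash
python3 -m crank '[[0,1,20,0],[0,0,20,0],[0,0,15,0],[0,0,15,0],[0,0,14,0],[0,0,14,0],[0,0,0,0],[0,0,0,0]]'; 
```

```text
time: 4.58
ee_pos: [0.5498, -0.1993, 0.1293]
eef_rot: [[-0.075, 0.997, 0.001], [0.997, 0.075, -0.0], [-0.0, 0.001, -1.0]]
contact_force: [1.0, 0.2, 0.1]
finger_gap: 0.281
```

```bash
python3 -m crank '[[0,0,0,0],[0,0,0,0],[0,0,0,0],[0,0,0,0],[0,0,0,0],[0,0,0,0]]' 1
```

```text
time: 5.08
ee_pos: [0.5506, -0.1997, 0.13]
eef_rot: [[-0.075, 0.997, 0.003], [0.997, 0.075, -0.001], [-0.001, 0.003, -1.0]]
contact_force: [0.4, 0.6, 5.7]
finger_gap: 0.109
```

```bash
python3 -m crank '[[0,-6,0,0],[0,-9,0,0],[0,-10,0,0],[0,-10,0,0],[0,-10,0,0],[0,-10,0,0],[0,-10,0,0],[0,-10,0,0],[0,-8,0,0],[0,0,0,0]]'
```

```text
time: 5.92
ee_pos: [0.4657, -0.2072, 0.13]
eef_rot: [[-0.073, 0.997, 0.001], [0.997, 0.073, -0.002], [-0.002, 0.001, -1.0]]
contact_force: [-0.5, -1.5, 7.1]
finger_gap: 0.104
```

```bash
python3 -m crank '[[0,-4,0,0],[0,-4,0,0],[0,-4,0,0],[0,0,0,0]]'
```

```text
time: 6.25
ee_pos: [0.4577, -0.208, 0.13]
eef_rot: [[-0.074, 0.997, 0.008], [0.997, 0.074, -0.004], [-0.005, 0.007, -1.0]]
contact_force: [3.8, -2.1, 2.8]
finger_gap: 0.106
```

```bash
python3 -m crank '[[0,-4,0,0],[0,-4,0,0],[0,0,0,0],[0,0,0,0],[0,0,0,0]]'
```

```text
time: 6.67
ee_pos: [0.4577, -0.2081, 0.1302]
eef_rot: [[-0.078, 0.997, 0.02], [0.997, 0.078, -0.008], [-0.009, 0.02, -1.0]]
contact_force: [17.5, -1.6, -7.9]
finger_gap: 0.107
```

```bash
python3 -m crank '[[0,4,0,0],[0,4,0,0],[0,0,0,0],[0,0,0,0]]'; python3 -m crank '[[0,0,0,0],[0,0,0,0],[0,0,0,0],[0,0,0,0],[0,0,0,0],[0,0,-20,0],[0,0,-35,0],[0,0,-40,0],[0,0,-40,0],[0,0,-40,0]]' 0.45
```

```text
time: 7.0
ee_pos: [0.4577, -0.208, 0.13]
eef_rot: [[-0.075, 0.997, 0.006], [0.997, 0.075, -0.004], [-0.004, 0.006, -1.0]]
contact_force: [4.4, -1.7, 3.8]
finger_gap: 0.112
time: 7.83
ee_pos: [0.4533, -0.2059, 0.3049]
eef_rot: [[-0.074, 0.997, -0.003], [0.997, 0.074, 0.001], [0.001, -0.003, -1.0]]
contact_force: [1.6, 0.0, 0.9]
finger_gap: 0.275
```

```bash
python3 -m crank '[[30,0,0,0],[40,0,0,0],[40,0,0,0],[40,0,0,0],[30,0,0,0],[0,0,0,0]]' -1
python3 - <<'E'
from h import *
t=cap('top','t2.png');s=cap('scene','s2.png')
a=cv2.resize(t['img'][:,:,::-1],(800,600),interpolation=cv2.INTER_CUBIC);cv2.imwrite('pics/t2b.png',a)
E
```

```text
time: 8.33
ee_pos: [0.4398, -0.0192, 0.3027]
eef_rot: [[-0.087, 0.996, -0.004], [0.996, 0.087, 0.004], [0.005, -0.003, -1.0]]
contact_force: [0.2, 0.6, -0.7]
finger_gap: 0.653
```

View pics/t2b.png

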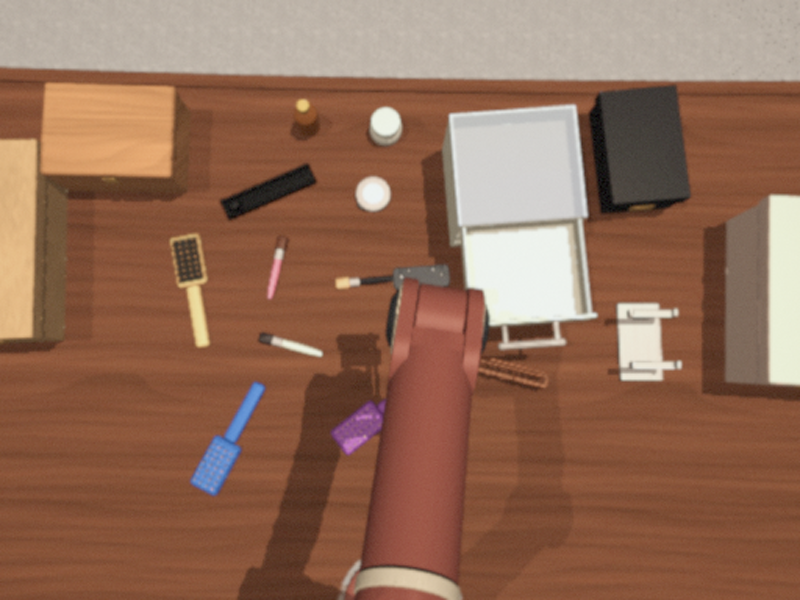

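```bash
python3 - <<'E'
from h import *
t=cams.capture('top');q=1.5625
f=lambda u,v,z:onz(t,u/q,v/q,z)
a,b=f(472,330,.162),f(596,317,.162); h1,h2=f(500,345,.142),f(564,342,.142)
print('panel',a.round(3),b.round(3),'handle',h1.round(3),h2.round(3),(h1+h2)/2)
# drawer floor bright area corners
m=masks(t['img'])
def br(name,tip,end,z=.007):
    A=onz(t,*tip,z);B=onz(t,*end,z); print(name,'tip',A.round(3),'end',B.round(3),'mid',((A+B)/2).round(4),'len',np.linalg.norm(A-B).round(3),'yaw',np.degrees(np.arctan2(*(A-B)[[1,0]])).round(1))
br('black',(214.7,181.8),(255,178))
br('pink',(179.8,151.5),(172,191))
br('white',(165.5,215),(206.5,226.5))
E
```

```text
panel [ 0.475 -0.108  0.162] [ 0.5   -0.308  0.162] handle [ 0.453 -0.156  0.142] [ 0.46  -0.261  0.142] [ 0.45659804 -0.20887045  0.142     ]
black tip [0.57  0.127 0.007] end [0.583 0.01  0.007] mid [0.5766 0.0688 0.007 ] len 0.117 yaw 96.5
pink tip [0.657 0.231 0.007] end [0.541 0.249 0.007] mid [0.599  0.2401 0.007 ] len 0.118 yaw -8.9
white tip [0.471 0.265 0.007] end [0.44  0.147 0.007] mid [0.4557 0.2059 0.007 ] len 0.122 yaw 75.3
```

```bash
python3 -c "
from h import *
go(.5766,.0688,.12,96.5)"
```

```text
8.48 [ 0.4406 -0.0274  0.3034] gap 0.784 F [ 0.4  0.  -0.4]
[[-0.075, 0.997, -0.001], [0.997, 0.075, -0.001], [-0.001, -0.001, -1.0]] [-0.37  0.23  0.47  1.87 -0.12  1.07  0.23]
yaw 94.28 shift [ 85.9 143.  183.1]
turn -2.22
shift if turned first [ 80.3 146.3 183.1]
```

```bash
python3 -m crank '[[0,0,0,-2.2],[16,29,10,0],[16,29,25,0],[16,29,25,0],[16,29,25,0],[16,30,30,0],[0,0,35,0],[0,0,33,0],[0,0,0,0],[0,0,0,0]]'; python3 -c "
from h import *
go(.5766,.0688,.011,96.5)"
```

```text
time: 9.32
ee_pos: [0.574, 0.0651, 0.1218]
eef_rot: [[-0.11, 0.994, -0.004], [0.994, 0.11, -0.002], [-0.002, -0.005, -1.0]]
contact_force: [0.5, -0.6, 0.7]
finger_gap: 0.998
9.32 [0.574  0.0651 0.1218] gap 0.998 F [ 0.5 -0.6  0.7]
[[-0.11, 0.994, -0.004], [0.994, 0.11, -0.002], [-0.002, -0.005, -1.0]] [-0.37  0.65  0.35  1.76 -0.3   0.79  0.24]
yaw 96.29 shift [  3.6   3.5 110.8]
turn -0.21
shift if turned first [  3.5   3.5 110.8]
```

```bash
python3 -m crank '[[3,2,25,0],[0,0,25,0],[0,0,20,0],[0,0,16,0],[0,0,12,0],[0,0,10,0],[0,0,2,0],[0,0,0,0],[0,0,0,0]]'
```

```text
time: 10.07
ee_pos: [0.5776, 0.0706, 0.0142]
eef_rot: [[-0.113, 0.994, 0.002], [0.994, 0.113, 0.0], [-0.0, 0.002, -1.0]]
contact_force: [0.4, 0.4, -0.3]
finger_gap: 0.998
```

```bash
python3 -m crank '[[-1,0,3,0],[0,0,0,0],[0,0,0,0]]'; python3 -m crank '[[0,0,0,0],[0,0,0,0],[0,0,0,0],[0,0,0,0],[0,0,0,0],[0,0,0,0],[0,0,0,0],[0,0,0,0],[0,0,0,0],[0,0,0,0]]' 1
```

```text
time: 10.32
ee_pos: [0.577, 0.0697, 0.0105]
eef_rot: [[-0.113, 0.994, 0.001], [0.994, 0.113, 0.0], [-0.0, 0.001, -1.0]]
contact_force: [-0.5, 0.5, 0.1]
finger_gap: 1.001
time: 11.15
ee_pos: [0.5767, 0.0697, 0.0101]
eef_rot: [[-0.113, 0.994, -0.0], [0.994, 0.113, -0.0], [-0.0, -0.0, -1.0]]
contact_force: [-0.2, -0.9, -1.1]
finger_gap: 0.332
```

```bash
python3 -m crank '[[0,0,0,0],[0,0,0,0],[0,0,0,0],[0,0,0,0],[0,0,0,0]]'; python3 -m crank '[[0,0,-10,0],[0,0,-25,0],[0,0,-40,0],[0,0,-40,0],[0,0,-40,0],[0,0,-40,0],[0,0,-35,0],[0,0,0,0]]'
```

```text
time: 11.57
ee_pos: [0.5768, 0.0697, 0.0101]
eef_rot: [[-0.113, 0.994, 0.0], [0.994, 0.113, -0.0], [-0.0, 0.0, -1.0]]
contact_force: [-0.8, 1.3, -0.7]
finger_gap: 0.146
time: 12.23
ee_pos: [0.581, 0.0692, 0.2489]
eef_rot: [[-0.112, 0.994, 0.016], [0.994, 0.112, 0.002], [0.0, 0.016, -1.0]]
contact_force: [1.2, -0.4, -0.5]
finger_gap: 0.148
```

```bash
python3 -m crank '[[0,0,0,7.1],[0,0,0,7.1],[0,0,0,7.1],[0,0,0,7.1],[0,0,0,7.1],[0,0,0,7.1],[0,0,0,7.1],[0,0,0,7.1],[0,0,0,7.1],[0,0,0,7.1]]' >/dev/null;  python3 -m crank '[[0,0,0,7.1],[0,0,0,7.1],[0,0,0,7],[0,0,0,0],[0,0,0,0]]' >/dev/null; python3 -c "
from h import *
go(.580,-.254,.25,4.3)"
```

```text
13.48 [0.5763 0.0699 0.2399] gap 0.148 F [ 0.1 -0.6  1.2]
[[0.997, 0.078, -0.001], [0.078, -0.997, -0.0], [-0.001, 0.0, -1.0]] [-0.66  0.62  0.86  1.63 -0.5   1.13 -1.17]
yaw 4.46 shift [-21.5 323.2 -10. ]
turn 0.16
shift if turned first [-20.6 323.3 -10. ]
```

```bash
python3 -m crank '[[-2,25,-3,0],[-2,37,-3,0],[-2,38,-2,0],[-2,38,0,0],[-2,38,0,0],[-2,38,0,0],[-2,38,0,0],[-2,38,0,0],[-2,33,0,0],[-2,0,0,0]]' >/dev/null; python3 -m crank '[[0,0,0,0],[0,0,0,0]]';python3 - <<'E'
from h import *
go(.580,-.254,.128,4.3)
t=cap('top','x.png');s=cap('scene','y.png')
a=cv2.resize(t['img'][100:260,260:420,::-1],(400,400),interpolation=cv2.INTER_CUBIC)
b=cv2.resize(s['img'][60:240,90:270,::-1],(400,400),interpolation=cv2.INTER_CUBIC)
cv2.imwrite('pics/a2.png',np.hstack([a,b]))
E
```

```text
time: 14.48
ee_pos: [0.5809, -0.2531, 0.2479]
eef_rot: [[0.997, 0.076, 0.0], [0.076, -0.997, 0.002], [0.0, -0.002, -1.0]]
contact_force: [-0.1, 0.5, -0.3]
finger_gap: 0.15
14.48 [ 0.5809 -0.2531  0.2479] gap 0.15 F [-0.1  0.5 -0.3]
[[0.997, 0.076, 0.0], [0.076, -0.997, 0.002], [0.0, -0.002, -1.0]] [-0.05  0.68  0.8   1.46 -0.5   1.22 -0.68]
yaw 4.37 shift [ -1.    1.  119.9]
turn 0.07
shift if turned first [ -1.    1.  119.9]
```

View pics/a2.png

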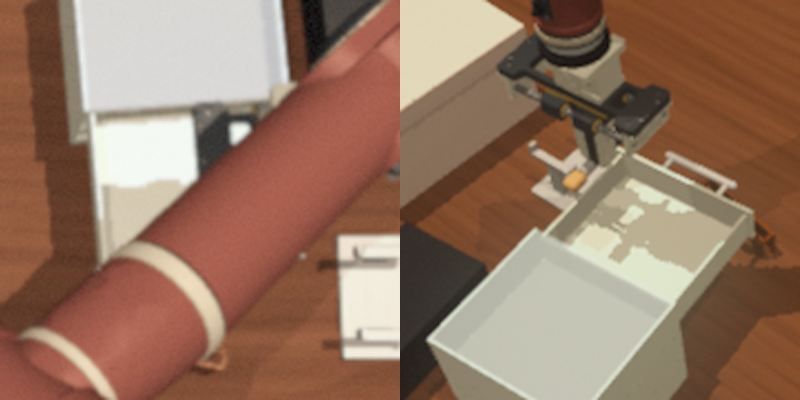

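```bash
python3 -m crank '[[0,0,20,0],[0,0,25,0],[0,0,25,0],[0,0,20,0],[0,0,14,0],[0,0,10,0],[0,0,5,0],[0,0,0,0],[0,0,0,0]]'
```

```text
time: 15.33
ee_pos: [0.5815, -0.2536, 0.1298]
eef_rot: [[0.997, 0.076, 0.001], [0.076, -0.997, -0.001], [0.001, 0.001, -1.0]]
contact_force: [0.6, 0.9, 0.1]
finger_gap: 0.145
```

```bash
python3 -m crank '[[0,0,2,0],[0,0,1,0],[0,0,0,0]]'; python3 -m crank '[[0,0,0,0],[0,0,0,0],[0,0,0,0],[0,0,0,0],[0,0,0,0],[0,0,-15,0],[0,0,-30,0],[0,0,-40,0],[0,0,-40,0],[0,0,-30,0]]' 0.4
```

```text
time: 15.58
ee_pos: [0.5811, -0.254, 0.1266]
eef_rot: [[0.997, 0.075, 0.001], [0.075, -0.997, -0.0], [0.001, 0.0, -1.0]]
contact_force: [0.3, -0.2, 0.7]
finger_gap: 0.147
time: 16.42
ee_pos: [0.5812, -0.2547, 0.2846]
eef_rot: [[0.997, 0.074, 0.003], [0.074, -0.997, -0.002], [0.003, 0.002, -1.0]]
contact_force: [1.0, -0.6, 0.4]
finger_gap: 0.303
```

```bash
python3 -m crank '[[0,-38,0,0],[0,-40,0,0],[0,-40,0,0],[0,-40,0,0],[0,-40,0,0],[0,-40,0,0],[0,-40,0,0],[0,-40,0,0],[0,-20,0,0],[0,0,0,0]]' -1
python3 - <<'E'
from h import *
t=cap('top','t3.png');s=cap('scene','s3.png')
a=cv2.resize(t['img'][60:340,90:430,::-1],(729,600),interpolation=cv2.INTER_CUBIC);cv2.imwrite('pics/t3b.png',a)
E
```

```text
time: 17.25
ee_pos: [0.5552, 0.0911, 0.28]
eef_rot: [[0.996, 0.086, -0.002], [0.086, -0.996, 0.004], [-0.002, -0.004, -1.0]]
contact_force: [-0.1, 0.3, -0.7]
finger_gap: 0.966
```

View pics/t3b.png

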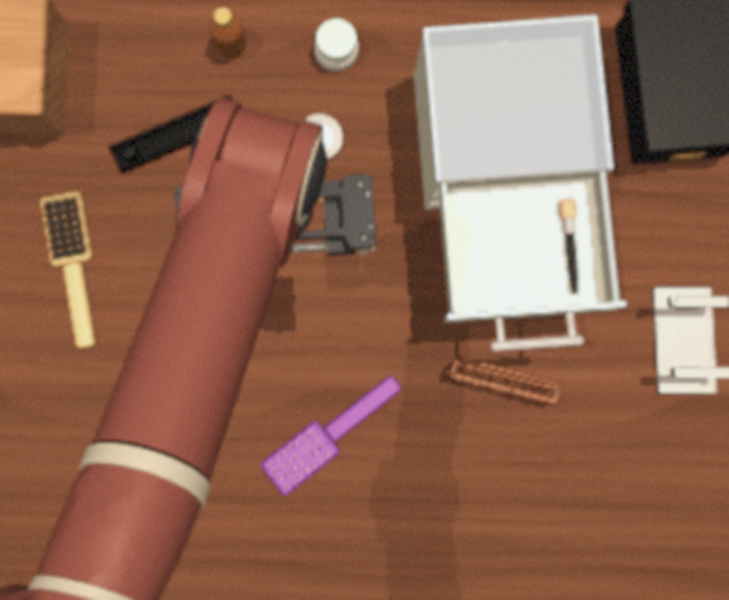

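```bash
python3 -m crank '[[0,0,0,-7.1],[0,0,0,-7.1],[0,0,0,-7.1],[0,0,0,-7.1],[0,0,0,-7.1],[0,0,0,-7.1],[0,0,0,-7.1],[0,0,0,-7.1],[0,0,0,-7.1],[0,0,0,-7.1]]' -1
python3 - <<'E'
from h import *
go(.4557,.2059,.12,75.3)
s=cap('scene','s3.png')
a=cv2.resize(s['img'][180:330,200:420,::-1],(800,545),interpolation=cv2.INTER_CUBIC);cv2.imwrite('pics/s3b.png',a)
E
```

```text
time: 18.18
ee_pos: [0.5558, 0.0798, 0.2814]
eef_rot: [[0.253, 0.967, 0.001], [0.967, -0.253, -0.001], [-0.001, 0.001, -1.0]]
contact_force: [-0.1, 0.1, 0.3]
finger_gap: 1.002
18.18 [0.5558 0.0798 0.2814] gap 1.002 F [-0.1  0.1  0.3]
[[0.253, 0.967, 0.001], [0.967, -0.253, -0.001], [-0.001, 0.001, -1.0]] [-0.53  0.47  0.55  1.61 -0.26  1.13 -0.18]
yaw 75.33 shift [  96.8 -128.9  161.2]
turn 0.03
shift if turned first [  96.7 -129.   161.2]
```

View pics/s3b.png

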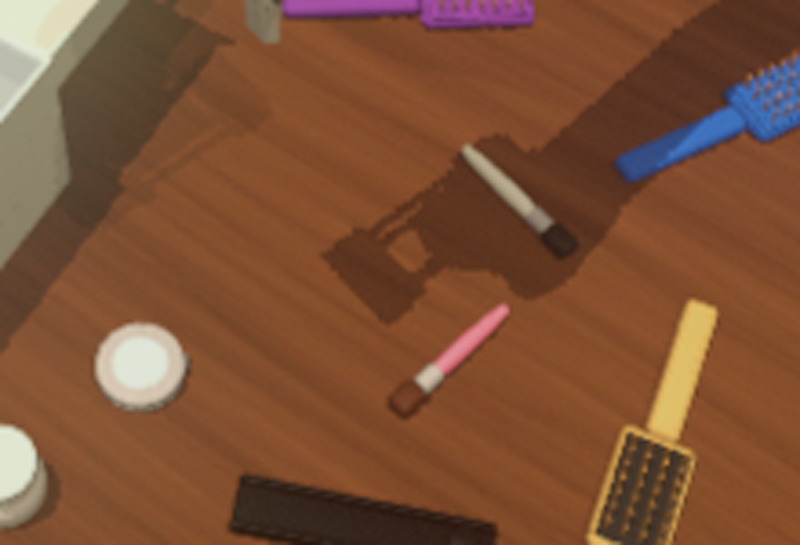

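```bash
python3 - <<'E'
from h import *
s=cams.capture('scene')
for n,tip,end in(('white',(572,250),(464,148)),('pink',(397,410),(507,308))):
    A,B=[onz(s,200+u/3.636,180+v/3.633,.007) for u,v in(tip,end)]
    print(n,A.round(3),B.round(3),((A+B)/2).round(4),np.linalg.norm(A-B).round(3),np.degrees(np.arctan2(*(A-B)[[1,0]])).round(1))
E
```

```text
white [0.47  0.266 0.007] [0.442 0.151 0.007] [0.456  0.2085 0.007 ] 0.118 76.0
pink [0.658 0.231 0.007] [0.542 0.252 0.007] [0.6002 0.241  0.007 ] 0.119 -10.2
```

Both views agree; neither brush has moved. Going to the white one.

```bash
python3 -m crank '[[17,-21,12,0],[17,-22,22,0],[17,-22,25,0],[17,-22,25,0],[17,-22,25,0],[12,-20,25,0],[0,0,25,0],[0,0,2,0],[0,0,0,0],[0,0,0,0]]'; python3 -c "
from h import *
go(.456,.207,.0105,75.5)"
```

```text
time: 19.12
ee_pos: [0.4575, 0.2082, 0.1213]
eef_rot: [[0.259, 0.966, 0.003], [0.966, -0.259, -0.0], [0.0, 0.003, -1.0]]
contact_force: [-0.7, -0.6, 0.4]
finger_gap: 1.0
19.12 [0.4575 0.2082 0.1213] gap 1.0 F [-0.7 -0.6  0.4]
[[0.259, 0.966, 0.003], [0.966, -0.259, -0.0], [0.0, 0.003, -1.0]] [-0.77  0.57  0.45  1.98 -0.38  0.67 -0.35]
yaw 75.0 shift [ -1.6  -1.5 110.8]
turn -0.5
shift if turned first [ -1.6  -1.5 110.8]
```

```bash
python3 -m crank '[[0,0,25,0],[0,0,25,0],[0,0,20,0],[0,0,16,0],[0,0,12,0],[0,0,10,0],[0,0,2,0],[0,0,0,0],[0,0,0,0]]'; python3 -m crank '[[0,0,0,0],[0,0,0,0],[0,0,0,0],[0,0,0,0],[0,0,0,0],[0,0,0,0],[0,0,0,0],[0,0,0,0],[0,0,0,0],[0,0,0,0]]' 1;  python3 -m crank '[[0,0,0,0],[0,0,0,0],[0,0,0,0],[0,0,0,0],[0,0,0,0],[0,0,0,0]]'
```

```text
time: 19.87
ee_pos: [0.4567, 0.2097, 0.0111]
eef_rot: [[0.255, 0.967, 0.002], [0.967, -0.255, 0.001], [0.001, 0.002, -1.0]]
contact_force: [-0.2, -1.5, 0.0]
finger_gap: 1.001
time: 20.7
ee_pos: [0.4555, 0.2098, 0.0101]
eef_rot: [[0.254, 0.967, -0.0], [0.967, -0.254, -0.0], [-0.0, -0.0, -1.0]]
contact_force: [0.1, 0.8, 0.3]
finger_gap: 0.329
time: 21.2
ee_pos: [0.4556, 0.2098, 0.0101]
eef_rot: [[0.254, 0.967, 0.0], [0.967, -0.254, -0.0], [-0.0, 0.0, -1.0]]
contact_force: [-0.1, 0.9, 0.2]
finger_gap: 0.148
```

```bash
python3 -m crank '[[0,0,-10,0],[0,0,-25,0],[0,0,-40,0],[0,0,-40,0],[0,0,-40,0],[0,0,-40,0],[0,0,-40,0],[0,0,0,0]]';  python3 -m crank '[[0,0,0,7.1],[0,0,0,7.1],[0,0,0,7.1],[0,0,0,7.1],[0,0,0,7.1],[0,0,0,7.1],[0,0,0,7.1],[0,0,0,7.1],[0,0,0,7.1],[0,0,0,7.1]]';  python3 -c "
from h import *
go(.576,-.199,.25,4.3)"
```

```text
time: 21.87
ee_pos: [0.4599, 0.2105, 0.2533]
eef_rot: [[0.255, 0.967, 0.014], [0.967, -0.255, 0.008], [0.011, 0.012, -1.0]]
contact_force: [-0.1, -1.3, 0.0]
finger_gap: 0.151
time: 22.7
ee_pos: [0.4549, 0.2096, 0.2451]
eef_rot: [[0.998, 0.068, -0.001], [0.068, -0.998, 0.0], [-0.001, -0.0, -1.0]]
contact_force: [-0.3, -0.2, 1.2]
finger_gap: 0.15
22.7 [0.4549 0.2096 0.2451] gap 0.15 F [-0.3 -0.2  1.2]
[[0.998, 0.068, -0.001], [0.068, -0.998, 0.0], [-0.001, -0.0, -1.0]] [-1.08  0.49  0.91  1.84 -0.44  1.04 -1.49]
yaw 3.92 shift [ 92.9 416.   -5.2]
turn -0.38
shift if turned first [ 90.2 416.6  -5.2]
```

```bash
python3 -m crank '[[20,20,-2,0],[20,32,-2,0],[18,36,-1,0],[15,38,0,0],[10,39,0,0],[6,40,0,0],[4,40,0,0],[0,40,0,0],[0,40,0,0],[0,40,0,0]]' >/dev/null;  python3 -m crank '[[0,30,0,0],[0,20,0,0],[0,0,0,0],[0,0,0,0]]';  python3 - <<'E'
from h import *
go(.578,-.199,.127,4.3)
s=cap('scene','y.png')
b=cv2.resize(s['img'][60:240,90:270,::-1],(600,600),interpolation=cv2.INTER_CUBIC)
cv2.imwrite('pics/a3.png',b)
E
```

```text
time: 23.87
ee_pos: [0.5783, -0.1982, 0.2499]
eef_rot: [[0.997, 0.071, -0.001], [0.071, -0.997, 0.001], [-0.001, -0.001, -1.0]]
contact_force: [-0.1, 0.2, -0.5]
finger_gap: 0.149
23.87 [ 0.5783 -0.1982  0.2499] gap 0.149 F [-0.1  0.2 -0.5]
[[0.997, 0.071, -0.001], [0.071, -0.997, 0.001], [-0.001, -0.001, -1.0]] [-0.16  0.64  0.81  1.52 -0.48  1.19 -0.77]
yaw 4.1 shift [ -0.3   0.9 122.9]
turn -0.2
shift if turned first [ -0.3   0.9 122.9]
```

View pics/a3.png

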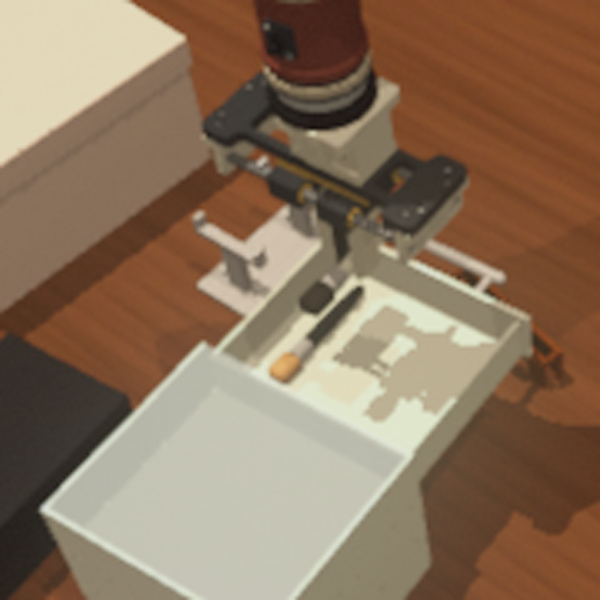

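```bash
python3 -m crank '[[0,0,20,0],[0,0,25,0],[0,0,25,0],[0,0,20,0],[0,0,15,0],[0,0,11,0],[0,0,6,0],[0,0,1,0],[0,0,0,0],[0,0,0,0]]';python3 -m crank '[[0,0,0,0],[0,0,0,0],[0,0,0,0],[0,0,0,0],[0,0,0,0],[0,0,-15,0],[0,0,-30,0],[0,0,-40,0],[0,0,-40,0],[0,0,-30,0]]' 0.45
```

```text
time: 24.75
ee_pos: [0.5798, -0.1971, 0.128]
eef_rot: [[0.997, 0.075, 0.001], [0.075, -0.997, -0.001], [0.001, 0.001, -1.0]]
contact_force: [0.0, -0.5, 0.3]
finger_gap: 0.147
time: 25.58
ee_pos: [0.5796, -0.1979, 0.2855]
eef_rot: [[0.997, 0.074, 0.003], [0.074, -0.997, -0.002], [0.003, 0.002, -1.0]]
contact_force: [0.7, -0.8, -0.3]
finger_gap: 0.277
```

```bash
python3 -m crank '[[0,-38,0,0],[0,-40,0,0],[0,-40,0,0],[0,-40,0,0],[0,-40,0,0],[0,-40,0,0],[0,-30,0,0],[0,0,0,6.9],[0,0,0,6.9],[0,0,0,0]]' -1
python3 - <<'E'
from h import *
t=cap('top','t4.png');s=cap('scene','s4.png')
a=cv2.resize(t['img'][60:340,90:430,::-1],(729,600),interpolation=cv2.INTER_CUBIC);cv2.imwrite('pics/t4b.png',a)
for c in(t,s):
    m=masks(c['img'])['pink']; b=blobs(m,amin=20)[:3]; print([(x[0],onz(c,*x[1],.007).round(3),onz(c,*x[2],.007).round(3),onz(c,*x[3],.007).round(3)) for x in b])
go(.5997,.2406,.12,-9.5)
E
```

```text
time: 26.42
ee_pos: [0.5591, 0.0711, 0.2818]
eef_rot: [[0.986, -0.166, -0.0], [-0.166, -0.986, -0.001], [-0.0, 0.001, -1.0]]
contact_force: [0.3, -0.8, -0.4]
finger_gap: 0.946
[(78, array([0.592, 0.242, 0.007]), array([0.615, 0.235, 0.007]), array([0.561, 0.251, 0.007]))]
[(114, array([0.58 , 0.242, 0.007]), array([0.543, 0.249, 0.007]), array([0.612, 0.236, 0.007]))]
26.52 [0.5592 0.0699 0.2821] gap 0.986 F [ 0.5 -0.4 -0.1]
[[0.987, -0.163, -0.0], [-0.163, -0.987, -0.001], [-0.0, 0.001, -1.0]] [-0.72  0.57  0.94  1.61 -0.48  1.21 -1.42]
yaw -9.38 shift [  12.2 -175.1  162. ]
turn 0.12
shift if turned first [  11.8 -175.1  162. ]
```

View pics/t4b.png

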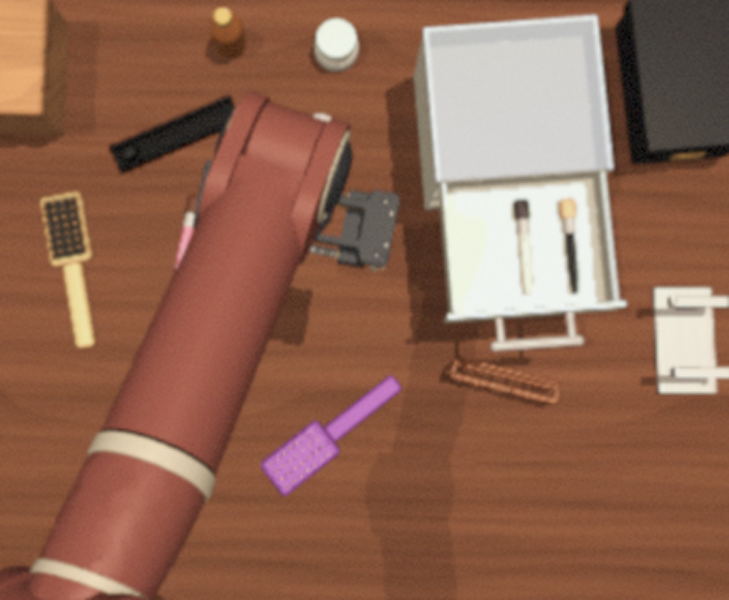

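```bash
python3 -m crank '[[3,-25,10,0],[3,-35,20,0],[3,-38,25,0],[3,-38,25,0],[0,-38,25,0],[0,0,30,0],[0,0,26,0],[0,0,0,0],[0,0,0,0],[0,0,0,0]]'; python3 -c "
from h import *
go(.5997,.2406,.0105,-9.5)"
```

```text
time: 27.35
ee_pos: [0.5993, 0.229, 0.1294]
eef_rot: [[0.986, -0.166, 0.003], [-0.166, -0.986, 0.0], [0.003, -0.001, -1.0]]
contact_force: [0.6, -0.8, -0.0]
finger_gap: 1.001
27.35 [0.5993 0.229  0.1294] gap 1.001 F [ 0.6 -0.8 -0. ]
[[0.986, -0.166, 0.003], [-0.166, -0.986, 0.0], [0.003, -0.001, -1.0]] [-0.83  0.83  0.81  1.58 -0.68  1.03 -1.56]
yaw -9.57 shift [ -1.9 -11.4 118.9]
turn -0.07
shift if turned first [ -1.9 -11.4 118.9]
```

```bash
python3 -m crank '[[-1,-11,20,0],[0,0,25,0],[0,0,25,0],[0,0,19,0],[0,0,14,0],[0,0,10,0],[0,0,4,0],[0,0,0,0],[0,0,0,0],[0,0,0,0]]'; python3 -m crank '[[0,0,2,0],[0,0,0,0],[0,0,0,0],[0,0,0,0],[0,0,0,0],[0,0,0,0],[0,0,0,0],[0,0,0,0],[0,0,0,0],[0,0,0,0]]' 1;  python3 -m crank '[[0,0,0,0],[0,0,0,0],[0,0,0,0],[0,0,0,0],[0,0,0,0],[0,0,0,0]]'
```

```text
time: 28.18
ee_pos: [0.5997, 0.2413, 0.0119]
eef_rot: [[0.986, -0.165, 0.002], [-0.165, -0.986, 0.001], [0.002, -0.001, -1.0]]
contact_force: [-0.7, -0.3, 0.4]
finger_gap: 0.995
time: 29.02
ee_pos: [0.5986, 0.2413, 0.0085]
eef_rot: [[0.986, -0.165, -0.0], [-0.165, -0.986, 0.0], [-0.0, -0.0, -1.0]]
contact_force: [0.3, -0.4, 0.2]
finger_gap: 0.339
time: 29.52
ee_pos: [0.5986, 0.2412, 0.0085]
eef_rot: [[0.986, -0.165, -0.0], [-0.165, -0.986, -0.0], [-0.0, 0.0, -1.0]]
contact_force: [-0.9, 0.1, 1.1]
finger_gap: 0.148
```

```bash
python3 -m crank '[[0,0,-10,0],[0,0,-25,0],[0,0,-40,0],[0,0,-40,0],[0,0,-40,0],[0,0,-40,0],[0,0,-40,0],[0,0,-5,-6.9],[0,0,0,-6.9],[0,0,0,0]]';  python3 -c "
from h import *
go(.576,-.144,.25,4.3)"
```

```text
time: 30.35
ee_pos: [0.5989, 0.241, 0.2506]
eef_rot: [[0.997, 0.076, 0.002], [0.076, -0.997, 0.002], [0.002, -0.002, -1.0]]
contact_force: [-0.5, -0.0, -0.5]
finger_gap: 0.148
30.35 [0.5989 0.241  0.2506] gap 0.148 F [-0.5 -0.  -0.5]
[[0.997, 0.076, 0.002], [0.076, -0.997, 0.002], [0.002, -0.002, -1.0]] [-0.85  0.7   0.83  1.42 -0.53  1.24 -1.47]
yaw 4.38 shift [-5.220e+01  3.821e+02 -1.000e-01]
turn 0.08
shift if turned first [-5.170e+01  3.822e+02 -1.000e-01]
```

```bash
python3 -m crank '[[-5,25,0,0],[-6,37,0,0],[-6,38,0,0],[-6,38,0,0],[-6,38,0,0],[-6,38,0,0],[-6,38,0,0],[-5,38,0,0],[-3,38,0,0],[-3,38,0,0]]' >/dev/null;  python3 -m crank '[[0,16,0,0],[0,0,0,0],[0,0,0,0],[0,0,0,0]]';  python3 - <<'E'
from h import *
go(.576,-.144,.126,4.3)
s=cap('scene','y.png')
b=cv2.resize(s['img'][60:240,90:270,::-1],(600,600),interpolation=cv2.INTER_CUBIC)
cv2.imwrite('pics/a4.png',b)
E
```

```text
time: 31.52
ee_pos: [0.5753, -0.1416, 0.2478]
eef_rot: [[0.997, 0.075, -0.001], [0.075, -0.997, 0.002], [-0.001, -0.002, -1.0]]
contact_force: [0.4, 0.3, 0.5]
finger_gap: 0.146
31.52 [ 0.5753 -0.1416  0.2478] gap 0.146 F [0.4 0.3 0.5]
[[0.997, 0.075, -0.001], [0.075, -0.997, 0.002], [-0.001, -0.002, -1.0]] [-0.27  0.61  0.81  1.58 -0.48  1.16 -0.84]
yaw 4.3 shift [  0.6   2.7 121.8]
turn 0.0
shift if turned first [  0.6   2.7 121.8]
```

View pics/a4.png

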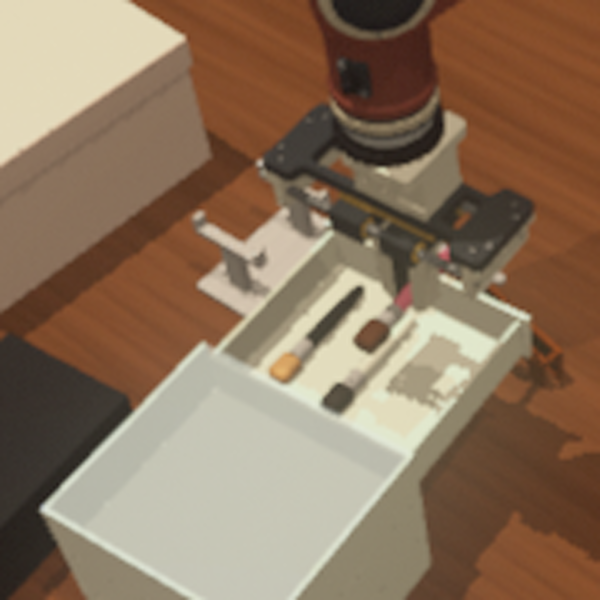

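```bash
python3 -m crank '[[0,1,20,0],[0,1,25,0],[0,0,25,0],[0,0,20,0],[0,0,15,0],[0,0,11,0],[0,0,5,0],[0,0,0,0],[0,0,0,0],[0,0,0,0]]';python3 -m crank '[[0,0,0,0],[0,0,0,0],[0,0,0,0],[0,0,0,0],[0,0,0,0],[0,0,-15,0],[0,0,-30,0],[0,0,-40,0],[0,0,-40,0],[0,0,-30,0]]' 0.45
```

```text
time: 32.4
ee_pos: [0.5762, -0.1457, 0.1286]
eef_rot: [[0.997, 0.075, 0.002], [0.075, -0.997, -0.001], [0.002, 0.001, -1.0]]
contact_force: [0.3, -0.1, -0.2]
finger_gap: 0.145
time: 33.23
ee_pos: [0.5758, -0.1463, 0.2859]
eef_rot: [[0.997, 0.074, 0.003], [0.074, -0.997, -0.002], [0.003, 0.002, -1.0]]
contact_force: [1.2, -0.0, 0.6]
finger_gap: 0.275
```

```bash
python3 -m crank '[[-10,-38,0,0],[-20,-36,0,0],[-20,-36,0,0],[-20,-36,0,0],[-20,-30,0,0],[0,0,0,-7.1],[0,0,0,-7.1],[0,0,0,-7.1],[0,0,0,-7.1],[0,0,0,-7.1]]' >/dev/null; python3 -m crank '[[0,0,0,-7.1],[0,0,0,-7.1],[0,0,0,-7.1],[0,0,0,-7.1],[0,0,0,-7.1],[0,0,0,-7.1],[0,0,0,-7.1],[0,0,0,-4.8]]'
python3 - <<'E'
from h import *
t=cap('top','t5.png');s=cap('scene','s5.png')
a=cv2.resize(t['img'][60:230,270:410,::-1],(494,600),interpolation=cv2.INTER_CUBIC);cv2.imwrite('pics/t5b.png',a)
go(.4577,-.208,.22,94.3)
E
```

```text
time: 34.73
ee_pos: [0.4724, 0.023, 0.2826]
eef_rot: [[-0.08, 0.997, 0.0], [0.997, 0.08, 0.0], [0.0, 0.0, -1.0]]
contact_force: [-0.0, -0.2, 0.1]
finger_gap: 0.272
34.83 [0.4724 0.0229 0.2826] gap 0.276 F [-0.2 -0.2 -0.3]
[[-0.074, 0.997, 0.0], [0.997, 0.074, 0.0], [0.0, 0.0, -1.0]] [-0.48  0.31  0.51  1.84 -0.17  1.04  0.18]
yaw 94.23 shift [-229.2  -31.7   62.6]
turn -0.07
shift if turned first [-229.2  -32.    62.6]
```

View pics/t5b.png

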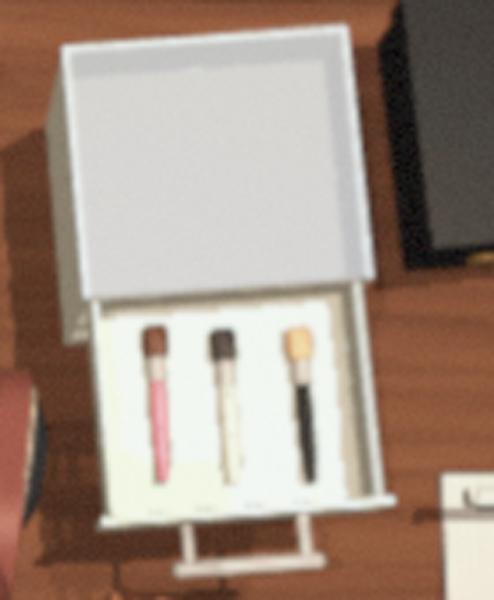

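```bash
python3 - <<'E'
from h import *
t=cams.capture('top')
f=lambda u,v,z:onz(t,270+u/3.529,60+v/3.529,z).round(4)
O=np.array([.578,-.199,.116]);ax=np.array([.9972,.075,0]);ay=np.array([-.075,.9972,0])
for n,a,b in(('pink',(155,327),(161,482)),('white',(223,329),(232,484)),('black',(299,328),(311,480))):
    A,B=f(*a,.123),f(*b,.123);M=(A+B)/2-O; print(n,'mid x,y',(M@ax).round(3),(M@ay).round(3),'len',np.linalg.norm(A-B).round(3),'yaw',np.arctan2((A-B)@ay,(A-B)@ax).round(3))
print('handle',f(182,570,.142),f(325,560,.142))
E
python3 -m crank '[[-25,-3,0,0],[-33,-5,0,0],[-35,-5,0,0],[-35,-5,0,0],[-35,-5,0,0],[-35,-5,5,0],[-31,-4,15,0],[0,0,20,0],[0,0,20,0],[0,0,0,0]]' >/dev/null;  python3 -m crank '[[0,0,0,0],[0,0,0,0]]'; python3 -c "
from h import *
go(.4565,-.208,.13,94.3)"
```

```text
pink mid x,y 0.003 0.053 len 0.118 yaw -0.037
white mid x,y -0.002 0.001 len 0.118 yaw -0.023
black mid x,y -0.003 -0.056 len 0.115 yaw -0.007
handle [ 0.4514 -0.1605  0.142 ] [ 0.4606 -0.2642  0.142 ]
time: 35.88
ee_pos: [0.4584, -0.2075, 0.2234]
eef_rot: [[-0.074, 0.997, 0.001], [0.997, 0.074, -0.001], [-0.001, 0.001, -1.0]]
contact_force: [0.4, 1.3, 0.5]
finger_gap: 0.276
35.88 [ 0.4584 -0.2075  0.2234] gap 0.276 F [0.4 1.3 0.5]
[[-0.074, 0.997, 0.001], [0.997, 0.074, -0.001], [-0.001, 0.001, -1.0]] [ 0.01  0.43  0.54  1.86 -0.27  0.93  0.75]
yaw 94.27 shift [-0.3 -2.  93.4]
turn -0.03
shift if turned first [-0.3 -2.  93.4]
```

```bash
python3 -m crank '[[0,-1,20,0],[0,0,20,0],[0,0,16,0],[0,0,14,0],[0,0,12,0],[0,0,10,0],[0,0,0,0],[0,0,0,0]]'; python3 -m crank '[[0,0,0,0],[0,0,0,0],[0,0,0,0],[0,0,0,0],[0,0,0,0],[0,0,0,0]]' 1
```

```text
time: 36.55
ee_pos: [0.4572, -0.2076, 0.1311]
eef_rot: [[-0.075, 0.997, 0.001], [0.997, 0.075, -0.0], [-0.0, 0.001, -1.0]]
contact_force: [-0.3, 0.1, 0.8]
finger_gap: 0.279
time: 37.05
ee_pos: [0.4577, -0.2078, 0.1313]
eef_rot: [[-0.075, 0.997, 0.002], [0.997, 0.075, -0.001], [-0.001, 0.002, -1.0]]
contact_force: [1.9, 0.3, 4.7]
finger_gap: 0.109
```

Push shut gently, 160 mm in all.

```bash
python3 -m crank '[[0,2,0,0],[0,4,0,0],[0,6,0,0],[0,8,0,0],[0,8,0,0],[0,8,0,0],[0,8,0,0],[0,8,0,0],[0,8,0,0],[0,8,0,0]]'; python3 -m crank '[[0,8,0,0],[0,8,0,0],[0,8,0,0],[0,8,0,0],[0,8,0,0],[0,8,0,0],[0,8,0,0],[0,7,0,0],[0,6,0,0],[0,5,0,0]]'
```

```text
time: 37.88
ee_pos: [0.5243, -0.2019, 0.1313]
eef_rot: [[-0.075, 0.997, -0.001], [0.997, 0.075, 0.002], [0.002, -0.001, -1.0]]
contact_force: [-2.2, 1.4, 6.8]
finger_gap: 0.109
time: 38.72
ee_pos: [0.5985, -0.1952, 0.1313]
eef_rot: [[-0.076, 0.997, -0.001], [0.997, 0.076, 0.003], [0.003, -0.0, -1.0]]
contact_force: [-1.4, 3.9, 7.4]
finger_gap: 0.109
```

```bash
python3 -m crank '[[0,4,0,0],[0,4,0,0],[0,3,0,0],[0,3,0,0],[0,2,0,0],[0,2,0,0],[0,0,0,0],[0,0,0,0]]'
```

```text
time: 39.38
ee_pos: [0.6167, -0.1937, 0.1314]
eef_rot: [[-0.076, 0.997, 0.0], [0.997, 0.076, 0.003], [0.003, 0.001, -1.0]]
contact_force: [-0.1, 3.1, 6.1]
finger_gap: 0.104
```

```bash
python3 -m crank '[[0,2,0,0],[0,2,0,0],[0,2,0,0],[0,0,0,0],[0,0,0,0]]'
```

```text
time: 39.8
ee_pos: [0.617, -0.1936, 0.1313]
eef_rot: [[-0.074, 0.997, -0.011], [0.997, 0.074, 0.006], [0.006, -0.011, -1.0]]
contact_force: [-10.1, 4.4, 12.6]
finger_gap: 0.108
```

Shut against the stop. Relax, release, lift.

```bash
python3 -m crank '[[0,-2,0,0],[0,-2,0,0],[0,0,0,0],[0,0,0,0]]'; python3 -m crank '[[0,0,0,0],[0,0,0,0],[0,0,0,0],[0,0,0,0],[0,0,0,0],[0,0,-20,0],[0,0,-35,0],[0,0,-40,0],[0,0,-40,0],[0,0,-40,0]]' 0.45
python3 -m crank '[[30,-10,0,0],[38,-10,0,0],[38,-10,0,0],[38,-10,0,0],[38,-10,0,0],[0,0,0,0]]' -1
python3 - <<'E'
from h import *
t=cap('top','t6.png');s=cap('scene','s6.png')
a=cv2.resize(t['img'][60:230,270:410,::-1],(494,600),interpolation=cv2.INTER_CUBIC);cv2.imwrite('pics/t6b.png',a)
a=cv2.resize(t['img'][130:240,95:195,::-1],(540,594),interpolation=cv2.INTER_CUBIC);cv2.imwrite('pics/t6c.png',a)
E
```

```text
time: 40.13
ee_pos: [0.617, -0.1936, 0.1313]
eef_rot: [[-0.075, 0.997, -0.003], [0.997, 0.075, 0.004], [0.004, -0.002, -1.0]]
contact_force: [-3.3, 3.7, 8.6]
finger_gap: 0.106
time: 40.97
ee_pos: [0.6178, -0.1955, 0.3071]
eef_rot: [[-0.074, 0.997, -0.001], [0.997, 0.074, -0.0], [-0.0, -0.001, -1.0]]
contact_force: [1.3, -0.6, -0.6]
finger_gap: 0.274
time: 41.47
ee_pos: [0.5532, -0.0069, 0.3048]
eef_rot: [[-0.089, 0.996, -0.003], [0.996, 0.089, 0.008], [0.008, -0.002, -1.0]]
contact_force: [0.8, 0.1, -0.2]
finger_gap: 0.655
```

View pics/t6b.png

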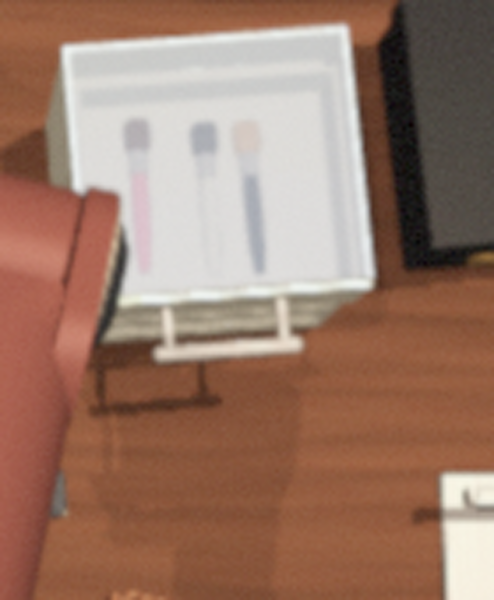

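View pics/t6c.png

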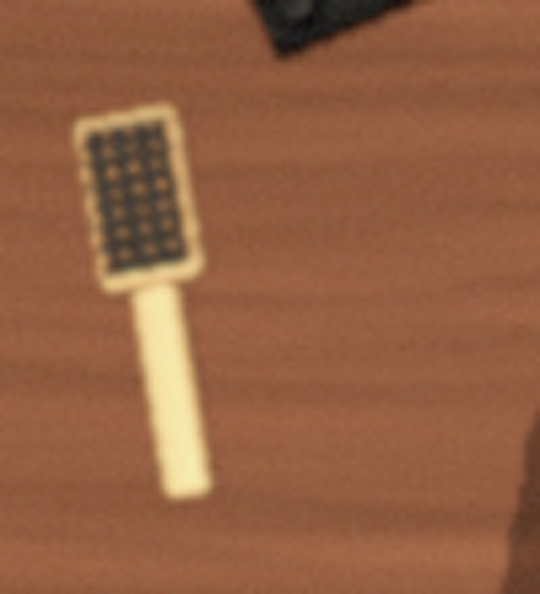

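```bash
python3 - <<'E'
from h import *
t=cams.capture('top');s=cams.capture('scene')
f=lambda u,v,z:onz(t,270+u/3.529,60+v/3.529,z)
ax=np.array([.9972,.075,0]);ay=np.array([-.075,.9972,0]);O=np.array([.578,-.199,.116])+.16*ax
for n,a,b in(('pink',(135,119),(145,272)),('white',(205,123),(213,270)),('black',(246,121),(262,272))):
    A,B=f(*a,.123),f(*b,.123);M=(A+B)/2-O; print(n,'mid x,y',(M@ax).round(3),(M@ay).round(3),'len',np.linalg.norm(A-B).round(3),'yaw',np.arctan2((A-B)@ay,(A-B)@ax).round(3))
g=lambda u,v,z:onz(t,95+u/5.4,130+v/5.4,z)
A,B=g(125.5,110,.012),g(188,496,.012); d=(A-B)/np.linalg.norm(A-B)
print('hb top',A.round(3),B.round(3),np.linalg.norm(A-B).round(3),'org',(B+.095*d).round(4),'yaw',np.degrees(np.arctan2(d[1],d[0])).round(1), 'neck px', (g(155,285,.012)-B)@d)
A,B=onz(s,587/1.5625,523/1.5625,.012),onz(s,615/1.5625,412/1.5625,.012);d=(A-B)/np.linalg.norm(A-B)
print('hb scene',A.round(3),B.round(3),np.linalg.norm(A-B).round(3),'org',(B+.095*d).round(4),'yaw',np.degrees(np.arctan2(d[1],d[0])).round(1))
go(.56,.34,.12,9)
E
```

```text
pink mid x,y 0.004 0.055 len 0.12 yaw -0.008
white mid x,y 0.0 0.003 len 0.115 yaw -0.023
black mid x,y -0.002 -0.031 len 0.118 yaw 0.024
hb top [0.656 0.408 0.012] [0.45  0.364 0.012] 0.211 org [0.5425 0.3836 0.012 ] yaw 11.9 neck px 0.11414143056078943
hb scene [0.654 0.422 0.012] [0.454 0.367 0.012] 0.207 org [0.5457 0.3924 0.012 ] yaw 15.3
41.67 [ 0.5549 -0.0191  0.3056] gap 0.826 F [ 0.3 -0.9 -0.9]
[[-0.073, 0.997, 0.0], [0.997, 0.073, -0.001], [-0.001, 0.0, -1.0]] [-0.37  0.44  0.55  1.59 -0.24  1.18  0.31]
yaw 94.18 shift [358.   31.2 185.1]
turn 85.18
shift if turned first [  61.2 -354.2  185.1]
```

```bash
python3 - <<'E'
from h import *
t=cams.capture('top');s=cams.capture('scene')
for c,box in((t,(100,140,150,240)),(s,(340,250,410,350))):
    m=masks(c['img'])['bamboo']; 
    for b in blobs(m,box,30)[:2]:
        # handle only: pixels within first ~110mm from handle end
        mm=np.zeros_like(m); mm[box[1]:box[3],box[0]:box[2]]=m[box[1]:box[3],box[0]:box[2]]
        P=np.array([onz(c,u,v,.011)[:2] for v,u in np.argwhere(mm)])
        e=P[:,0].min(); H=P[(P[:,0]<e+.105)]; mu=H.mean(0); w,v=np.linalg.eigh(np.cov(H.T)); a=v[:,1]*np.sign(v[0,1]); T=(H-mu)@a; 
        B=mu+a*((P-mu)@a).min(); L=np.ptp((P-mu)@a)
        print('end',B.round(4),'len',L.round(3),'org',(B+.095*a).round(4),'yaw',np.degrees(np.arctan2(a[1],a[0])).round(1),'wid',np.ptp((H-mu)@v[:,0]).round(3)); break
E
```

```text
end [0.4502 0.3646] len 0.212 org [0.5429 0.3856] yaw 12.7 wid 0.027
end [0.4522 0.3652] len 0.257 org [0.5449 0.3859] yaw 12.6 wid 0.024
```

```bash
python3 -m crank '[[0,0,0,7.1],[0,0,0,7.1],[0,0,0,7.1],[0,0,0,7.1],[0,0,0,7.1],[0,0,0,7.1],[0,0,0,7.1],[0,0,0,7.1],[0,0,0,7.1],[0,0,0,7.1]]' >/dev/null; python3 -m crank '[[0,0,0,7.1],[0,0,0,3.4],[0,0,0,0]]' >/dev/null; python3 -c "
from h import *
go(.5435,.3855,.12,12.7)"
```

```text
42.85 [ 0.555  -0.0193  0.3053] gap 1.0 F [ 0.1 -0.4 -0.3]
[[0.976, 0.218, -0.0], [0.218, -0.976, -0.002], [-0.001, 0.001, -1.0]] [-0.58  0.53  0.94  1.6  -0.44  1.25 -0.91]
yaw 12.57 shift [  77.  -397.9  184.6]
turn -0.13
shift if turned first [  77.9 -397.7  184.6]
```

```bash
python3 -m crank '[[6,-25,0,0],[7,-33,10,0],[7,-34,10,0],[7,-34,15,0],[7,-34,15,0],[7,-34,15,0],[7,-34,15,0],[7,-34,15,0],[7,-34,15,0],[7,-34,15,0]]' >/dev/null; python3 -m crank '[[5,-34,15,0],[3,-34,15,0],[0,0,20,0],[0,0,10,0],[0,0,0,0],[0,0,0,0]]' >/dev/null; python3 -c "
from h import *
go(.5435,.3855,.0105,12.7)"
```

```text
44.18 [0.5431 0.385  0.1207] gap 1.0 F [0.5 0.1 1.6]
[[0.976, 0.218, 0.0], [0.218, -0.976, -0.002], [0.0, 0.002, -1.0]] [-1.07  0.88  0.81  1.51 -0.69  1.06 -1.44]
yaw 12.61 shift [  0.5  -0.6 110.2]
turn -0.09
shift if turned first [  0.5  -0.6 110.2]
```

```bash
python3 -m crank '[[0,0,20,0],[0,0,25,0],[0,0,25,0],[0,0,17,0],[0,0,12,0],[0,0,8,0],[0,0,3,0],[0,0,0,0],[0,0,0,0],[0,0,0,0]]'; python3 -m crank '[[0,0,0,0],[0,0,0,0],[0,0,0,0],[0,0,0,0],[0,0,0,0],[0,0,0,0],[0,0,0,0],[0,0,0,0],[0,0,0,0],[0,0,0,0]]' 1;  python3 -m crank '[[0,0,0,0],[0,0,0,0],[0,0,0,0],[0,0,0,0],[0,0,0,0],[0,0,0,0]]'
```

```text
time: 45.02
ee_pos: [0.5428, 0.3877, 0.0119]
eef_rot: [[0.975, 0.221, 0.002], [0.221, -0.975, 0.001], [0.002, -0.001, -1.0]]
contact_force: [0.7, 0.2, 0.2]
finger_gap: 1.003
time: 45.85
ee_pos: [0.5418, 0.3874, 0.0104]
eef_rot: [[0.975, 0.221, -0.0], [0.221, -0.975, -0.0], [-0.0, 0.0, -1.0]]
contact_force: [-0.8, -0.3, 0.2]
finger_gap: 0.33
time: 46.35
ee_pos: [0.5419, 0.3873, 0.0104]
eef_rot: [[0.975, 0.221, 0.0], [0.221, -0.975, -0.0], [-0.0, 0.0, -1.0]]
contact_force: [-0.2, -0.5, 0.2]
finger_gap: 0.254
```

```bash
python3 -m crank '[[0,0,-8,0],[0,0,-20,0],[0,0,-35,0],[0,0,-40,0],[0,0,-40,0],[0,0,-40,0],[0,0,-40,0],[0,0,-20,5.6],[0,0,0,5.5],[0,0,0,0]]';  python3 -m crank '[[0,0,0,0],[0,0,0,0]]'; python3 - <<'E'
from h import *
go(.473,-.433,.25,1.5)
s=cap('scene','y.png')
b=cv2.resize(s['img'][150:384,260:512,::-1],(646,600),interpolation=cv2.INTER_CUBIC)
cv2.imwrite('pics/a7.png',b)
E
```

```text
time: 47.18
ee_pos: [0.5424, 0.3876, 0.2559]
eef_rot: [[1.0, 0.028, 0.003], [0.028, -1.0, 0.002], [0.003, -0.002, -1.0]]
contact_force: [0.3, 0.3, -1.9]
finger_gap: 0.258
time: 47.35
ee_pos: [0.5409, 0.3876, 0.2523]
eef_rot: [[1.0, 0.031, -0.003], [0.031, -1.0, -0.001], [-0.003, 0.001, -1.0]]
contact_force: [0.7, -0.5, -1.1]
finger_gap: 0.252
47.35 [0.5409 0.3876 0.2523] gap 0.252 F [ 0.7 -0.5 -1.1]
[[1.0, 0.031, -0.003], [0.031, -1.0, -0.001], [-0.003, 0.001, -1.0]] [-1.11  0.77  0.94  1.35 -0.62  1.32 -1.7 ]
yaw 1.8 shift [-93.7 818.    3.1]
turn 0.3
shift if turned first [-89.4 818.5   3.1]
```

View pics/a7.png

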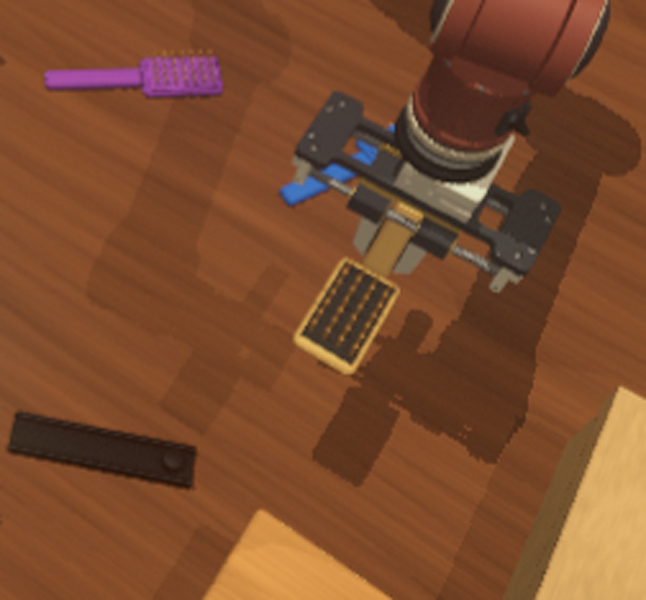

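```bash
python3 -m crank '[[-2,15,-3,0],[-3,25,-3,0],[-4,32,0,0],[-4,34,0,0],[-4,34,0,0],[-4,34,0,0],[-4,34,0,0],[-4,34,0,0],[-4,34,0,0],[-4,34,0,0]]' ; python3 -m crank '[[-4,34,0,0],[-4,34,0,0],[-4,34,0,0],[-4,34,0,0],[-4,34,0,0],[-4,34,0,0],[-4,34,0,0],[-4,34,0,0],[-4,34,0,0],[-4,34,0,0]]'; python3 -c "
from h import *
go(.473,-.4325,.25,1.5)"
```

```text
time: 48.23
ee_pos: [0.5131, 0.0751, 0.2589]
eef_rot: [[1.0, 0.031, -0.001], [0.031, -1.0, -0.0], [-0.001, 0.0, -1.0]]
contact_force: [-0.2, -0.5, -1.2]
finger_gap: 0.253
time: 49.07
ee_pos: [0.4832, -0.2658, 0.2588]
eef_rot: [[1.0, 0.031, -0.001], [0.031, -1.0, 0.001], [-0.001, -0.001, -1.0]]
contact_force: [0.8, -0.6, -1.2]
finger_gap: 0.252
49.07 [ 0.4832 -0.2658  0.2588] gap 0.252 F [ 0.8 -0.6 -1.2]
[[1.0, 0.031, -0.001], [0.031, -1.0, 0.001], [-0.001, -0.001, -1.0]] [-0.1   0.57  0.92  1.68 -0.49  1.14 -0.58]
yaw 1.75 shift [-15.3 166.3   8.6]
turn 0.25
shift if turned first [-14.6 166.4   8.6]
```

```bash
python3 -m crank '[[-3,30,0,0],[-3,30,0,0],[-3,30,0,0],[-3,28,0,0],[-3,20,0,0],[0,12,0,0],[0,0,0,0],[0,0,0,0],[0,0,0,0]]' ; python3 - <<'E'
from h import *
go(.473,-.4325,.15,1.5)
t=cap('top','x.png');s=cap('scene','y.png')
a=cv2.resize(t['img'][130:290,350:500,::-1],(375,400),interpolation=cv2.INTER_CUBIC)
b=cv2.resize(s['img'][50:210,90:250,::-1],(400,400),interpolation=cv2.INTER_CUBIC)
cv2.imwrite('pics/a8.png',np.hstack([a,b]))
E
```

```text
time: 49.82
ee_pos: [0.4738, -0.4134, 0.2588]
eef_rot: [[1.0, 0.031, -0.0], [0.031, -1.0, 0.002], [-0.0, -0.002, -1.0]]
contact_force: [0.5, -0.0, -1.2]
finger_gap: 0.255
49.82 [ 0.4738 -0.4134  0.2588] gap 0.255 F [ 0.5 -0.  -1.2]
[[1.0, 0.031, -0.0], [0.031, -1.0, 0.002], [-0.0, -0.002, -1.0]] [ 0.22  0.68  0.86  1.46 -0.53  1.25 -0.4 ]
yaw 1.78 shift [ -1.4  19.3 108.8]
turn 0.28
shift if turned first [ -1.3  19.3 108.8]
```

View pics/a8.png

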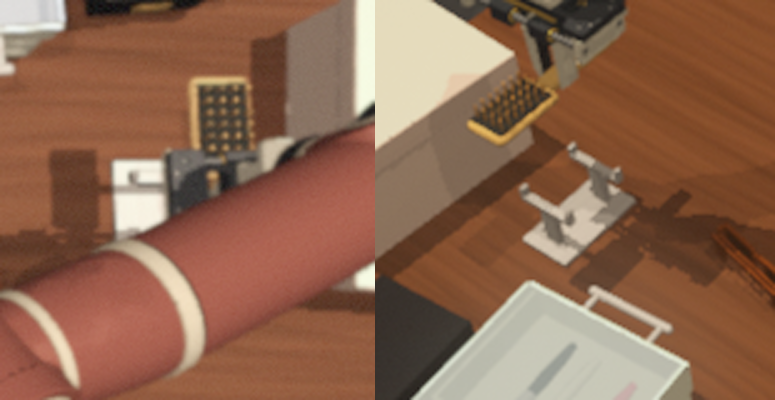

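```bash
python3 - <<'E'
from h import *
a=cv2.imread('pics/t2.png')[185:255,385:445]; b=cv2.imread('pics/s2.png')[100:160,140:200]
cv2.imwrite('pics/a9.png',np.hstack([cv2.resize(a,(400,466),interpolation=cv2.INTER_CUBIC),cv2.resize(b,(400,466),interpolation=cv2.INTER_CUBIC)]))
E
```

```text
(no output)
```

View pics/a9.png

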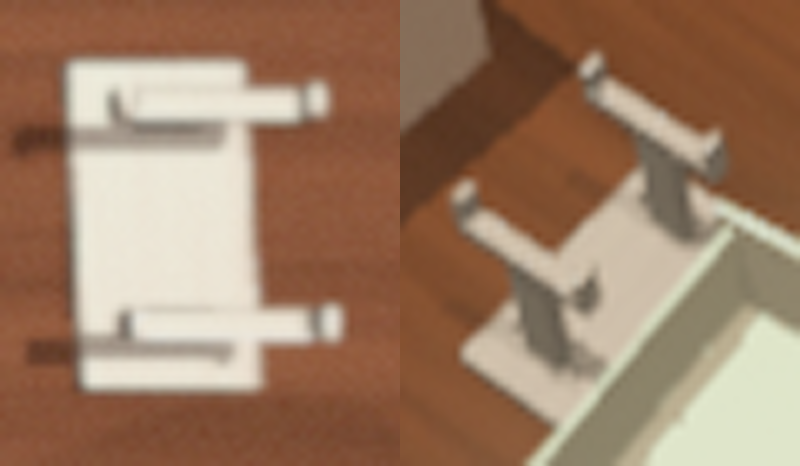

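```bash
python3 - <<'E'
from h import *
t=cams.capture('top')
f=lambda u,v,z:onz(t,385+u/6.667,185+v/6.657,z).round(4)[:2]
print('front: Lout top',f(122,104,.08),'Lout bot',f(111,104,.07),'Rin top',f(308,103,.08),'Rin bot',f(302,103,.07),'Rout',f(328,100,.08))
print('rear: Lout top',f(132,325,.08),'Lout bot',f(120,325,.07),'Rin top',f(318,324,.08),'Rin bot',f(310,324,.07),'Rout',f(342,322,.08))
print('base',[f(*p,.008) for p in((66,61),(244,61),(262,387),(81,387))])
go(.473,-.4325,.15,1.5)
E
```

```text
front: Lout top [ 0.5165 -0.3912] Lout bot [ 0.5175 -0.3902] Rin top [ 0.5183 -0.4657] Rin bot [ 0.5194 -0.4673] Rout [ 0.5196 -0.4737]
rear: Lout top [ 0.4269 -0.3929] Lout bot [ 0.4272 -0.3915] Rin top [ 0.4289 -0.4666] Rin bot [ 0.4292 -0.4675] Rout [ 0.4299 -0.4762]
base [array([ 0.5431, -0.3924]), array([ 0.5445, -0.4682]), array([ 0.4049, -0.4713]), array([ 0.4033, -0.3954])]
49.97 [ 0.4741 -0.4134  0.2593] gap 0.251 F [-0.  -0.5 -1. ]
[[1.0, 0.032, 0.0], [0.032, -1.0, 0.001], [0.0, -0.001, -1.0]] [ 0.22  0.68  0.86  1.46 -0.53  1.25 -0.4 ]
yaw 1.81 shift [ -1.7  19.2 109.3]
turn 0.31
shift if turned first [ -1.6  19.2 109.3]
```

```bash
python3 -m crank '[[-1,9,15,0.5],[0,9,25,0],[0,0,25,0],[0,0,25,0],[0,0,20,0],[0,0,0,0],[0,0,0,0],[0,0,0,0]]'; python3 - <<'E'
from h import *
go(.473,-.432,.083,1.3)
s=cap('scene','y.png')
b=cv2.resize(s['img'][50:210,90:250,::-1],(600,600),interpolation=cv2.INTER_CUBIC)
cv2.imwrite('pics/a10.png',b)
E
```

```text
time: 50.63
ee_pos: [0.473, -0.4338, 0.1504]
eef_rot: [[1.0, 0.021, 0.001], [0.021, -1.0, -0.002], [0.001, 0.002, -1.0]]
contact_force: [0.1, -0.1, -0.1]
finger_gap: 0.257
50.63 [ 0.473  -0.4338  0.1504] gap 0.257 F [ 0.1 -0.1 -0.1]
[[1.0, 0.021, 0.001], [0.021, -1.0, -0.002], [0.001, 0.002, -1.0]] [ 0.28  0.8   0.79  1.56 -0.62  1.05 -0.31]
yaw 1.18 shift [-0.  -2.  67.4]
turn -0.12
shift if turned first [-0.  -2.  67.4]
```

View pics/a10.png

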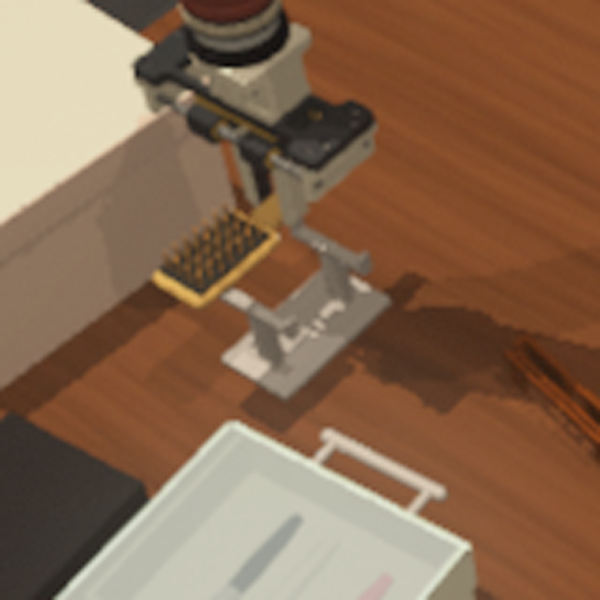

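```bash
python3 -m crank '[[0,-1,15,0],[0,0,15,0],[0,0,12,0],[0,0,10,0],[0,0,8,0],[0,0,4,0],[0,0,0,0],[0,0,0,0],[0,0,0,0]]'; python3 - <<'E'
from h import *
go(.473,-.432,.081,1.3)
s=cap('scene','y.png')
b=cv2.resize(s['img'][70:170,100:220,::-1],(720,600),interpolation=cv2.INTER_CUBIC)
cv2.imwrite('pics/a11.png',b)
E
```

```text
time: 51.43
ee_pos: [0.473, -0.4325, 0.0862]
eef_rot: [[1.0, 0.021, 0.001], [0.021, -1.0, -0.001], [0.001, 0.001, -1.0]]
contact_force: [0.6, -0.9, -1.1]
finger_gap: 0.255
51.43 [ 0.473  -0.4325  0.0862] gap 0.255 F [ 0.6 -0.9 -1.1]
[[1.0, 0.021, 0.001], [0.021, -1.0, -0.001], [0.001, 0.001, -1.0]] [ 0.31  0.87  0.74  1.61 -0.69  0.94 -0.26]
yaw 1.18 shift [ 0.  -0.5  5.2]
turn -0.12
shift if turned first [ 0.  -0.5  5.2]
```

View pics/a11.png

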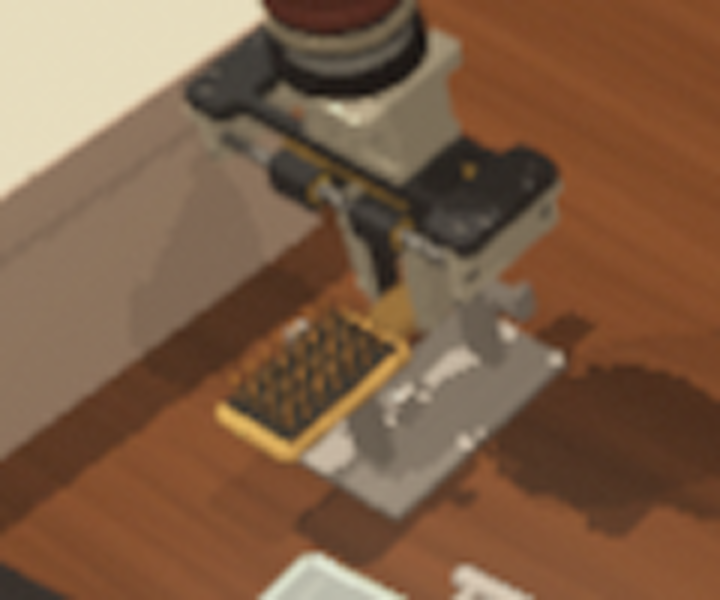

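```bash
python3 - <<'E'
from h import *
s=cams.capture('scene')
for p in((.5165,-.3912,.08),(.5175,-.397,.08),(.5183,-.4657,.08),(.5196,-.4737,.08),(.427,-.393,.08)):
    u,v=proj(s,p); print(p,((u-100)*6).round(),((v-70)*6).round())
E
```

```text
(0.5165, -0.3912, 0.08) 406.0 390.0
(0.5175, -0.397, 0.08) 397.0 386.0
(0.5183, -0.4657, 0.08) 299.0 328.0
(0.5196, -0.4737, 0.08) 287.0 323.0
(0.427, -0.393, 0.08) 521.0 287.0
```

```bash
python3 -m crank '[[0,0,2,0],[0,0,2,0],[0,0,1,0],[0,0,0,0],[0,0,0,0],[0,0,0,0]]'
```

```text
time: 52.03
ee_pos: [0.4727, -0.4319, 0.0804]
eef_rot: [[1.0, 0.021, -0.0], [0.021, -1.0, 0.0], [-0.0, -0.0, -1.0]]
contact_force: [-0.3, -0.1, -1.7]
finger_gap: 0.255
```

```bash
python3 -m crank '[[0,0,0,0],[0,0,0,0],[0,0,0,0],[0,0,0,0],[0,0,0,0],[0,0,0,0]]' 0.1; python3 -m crank '[[0,0,-5,0],[0,0,-10,0],[0,0,-25,0],[0,0,-40,0],[0,0,-40,0],[0,0,-40,0],[0,0,-30,0]]'; python3 -m crank '[[0,-20,0,0],[0,-36,0,0],[0,-36,0,0],[0,-36,0,0],[0,-36,0,0],[0,-36,0,0],[0,-36,0,0],[0,-36,0,0],[0,-36,0,0],[0,-36,0,0]]'; python3 -m crank '[[0,-36,0,0],[0,-36,0,0],[0,-36,0,0],[0,-20,0,0],[0,0,0,0],[0,0,0,0],[0,0,0,0]]'
python3 - <<'E'
from h import *
t=cap('top','x.png');s=cap('scene','y.png')
a=cv2.resize(t['img'][60:260,280:450,::-1],(400,470),interpolation=cv2.INTER_CUBIC)
b=cv2.resize(s['img'][70:190,80:200,::-1],(400,470),interpolation=cv2.INTER_CUBIC)
cv2.imwrite('pics/a12.png',np.hstack([a,b]))
cv2.imwrite('pics/a13.png',cv2.resize(t['img'][:,:,::-1],(800,600)))
E
```

```text
time: 52.53
ee_pos: [0.4728, -0.432, 0.0806]
eef_rot: [[1.0, 0.021, 0.0], [0.021, -1.0, -0.0], [0.0, 0.0, -1.0]]
contact_force: [-0.4, 0.1, -0.3]
finger_gap: 0.451
time: 53.12
ee_pos: [0.4726, -0.4331, 0.2755]
eef_rot: [[1.0, 0.02, 0.003], [0.02, -1.0, -0.004], [0.003, 0.004, -1.0]]
contact_force: [0.3, -0.6, 0.4]
finger_gap: 0.448
time: 53.95
ee_pos: [0.4654, -0.0867, 0.2715]
eef_rot: [[1.0, 0.02, 0.002], [0.02, -1.0, 0.001], [0.002, -0.001, -1.0]]
contact_force: [0.3, 0.6, -0.1]
finger_gap: 0.452
time: 54.53
ee_pos: [0.4631, 0.0385, 0.2712]
eef_rot: [[1.0, 0.019, 0.001], [0.019, -1.0, -0.0], [0.001, 0.0, -1.0]]
contact_force: [0.5, 0.5, 0.1]
finger_gap: 0.448
```

View pics/a12.png

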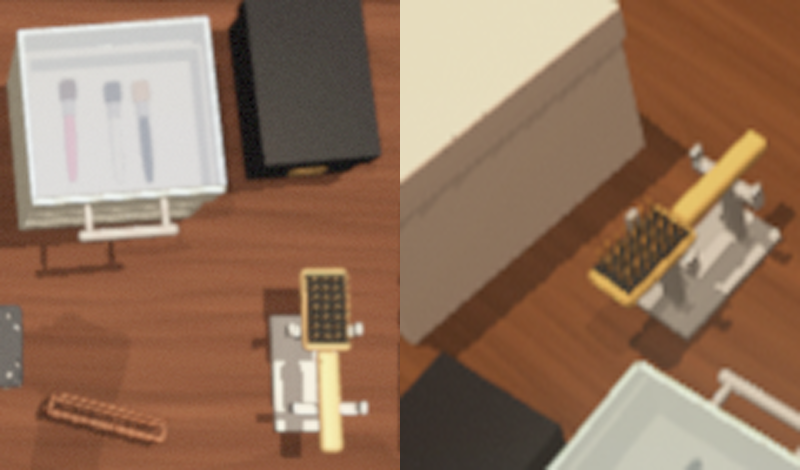

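View pics/a13.png

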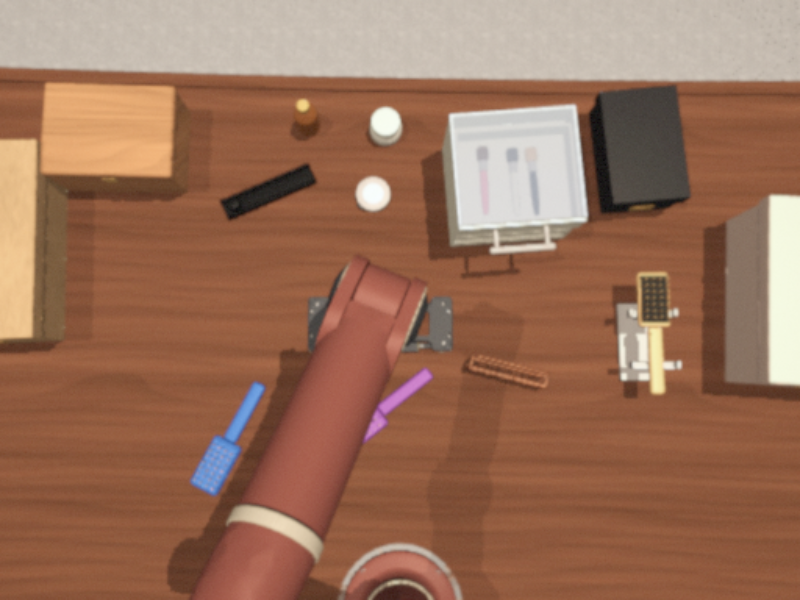

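```bash
python3 - <<'E'
from h import *
t=cams.capture('top');q=1.5625
A,B=onz(t,653.5/q,272/q,.083),onz(t,657/q,392/q,.083);d=(A-B)/np.linalg.norm(A-B);o=B+.095*d
print(A.round(3),B.round(3),np.linalg.norm(A-B).round(3),'org-rest',(o-[.473,-.4325,.083]).round(3),'yaw',np.arctan2(d[1],d[0]).round(3))
f=lambda u,v,z:onz(t,280+u/2.353,60+v/2.35,z)
ax=np.array([.9972,.075,0]);ay=np.array([-.075,.9972,0]);O=np.array([.578,-.199,.116])+.16*ax
for n,a,b in(('pink',(67,79),(72,182)),('white',(112,82),(119,181)),('black',(141,80),(150,182))):
    P,Q=f(*a,.123),f(*b,.123);M=(P+Q)/2-O; print(n,(M@ax).round(3),(M@ay).round(3),np.arctan2((P-Q)@ay,(P-Q)@ax).round(3))
h=(onz(t,490/q,251/q,.142)+onz(t,556/q,246/q,.142))/2; print('handle',h.round(3))
st()
print(workorder.finish_job())
E
```

```text
[ 0.59  -0.432  0.083] [ 0.382 -0.432  0.083] 0.207 org-rest [ 0.004  0.001 -0.   ] yaw -0.001
pink 0.004 0.055 -0.024
white -0.001 0.003 -0.007
black -0.002 -0.031 0.007
handle [ 0.615 -0.195  0.142]
54.68 [0.4631 0.0381 0.271 ] gap 0.451 F [-0.5  0.3 -0.2]
[[1.0, 0.017, 0.001], [0.017, -1.0, -0.0], [0.001, 0.0, -1.0]] [-0.85  0.43  1.05  1.89 -0.42  1.07 -1.19]
the job is handed in; nothing more can be done
None
```

I handed the job in at 54.7 s (of 189 s), with every step carried out and no verdict reported.

- **Drawer:** I pulled it out by the handle until it hit its stop. Once the brushes were in, I pushed it shut to its stop, 159–160 mm of measured travel. The last picture puts the handle at x = 0.615 m, and I measured 0.617 m at the stop.
- **Cosmetic brushes:** Only the pink, white and black ones were there; I found no teal one. Seen through the clear top, all three lie with bristles to the back. Their mid-lengths are within 4 mm of mid-drawer, and they are within about 0.03 rad of straight.
- **Hairbrush:** It lies bristles up across both forks with its head to the back, within 4 mm of the rest's centre and within about 0.03 rad of straight.
- **Bystanders:** The compact, sunglasses and incense holder look unmoved in the last overhead picture. I judged this by eye and did not measure it.

One check disagreed: the black brush was 25 mm sideways of where I had laid it when I looked after shutting the drawer. It is still straight, flat, and about 34 mm from the white one, so I left it there.

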